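Cap the macro lens and put it away

TASK

Put the lens away free of dust: pick up the lens cap by pinching its two sprung grips together, lower it into the front rim of the lens standing in the open drawer until it sits flat and fully home, and let go so that its tabs spring out under the rim. Then push the drawer fully shut with the capped lens in it. Never touch the lens's front glass, and leave the tin, the loupe and the tweezers as they are.

Things in the scene. Friction and masses are not known exactly. Their poses are not given: they have to be found in the camera images.
- cap: Lens cap lying grip side up on the mat: black disc 90 mm across, 30 mm high, about 70 g. Origin: centre of its underside, z up. Upward: round plug 0-10 mm (63 mm across, tapering out to 68.4 mm at 6 mm), flange 10-14 mm, then two light grey upright grips 14-30 mm, each 32 mm long along x, 6 mm thick, outer faces at y = +27 and -27 mm (54 mm apart) when free; low boss between them.
- cap_seat (a point): Centre of the underside of the cap's flange, 10 mm above the cap's origin, same axes; when the cap is home it coincides with point lens_rim. Pinched, the two grips stop with outer faces 37 mm apart; a squeeze of 15 to 30 N holds them there and carries the cap.
- cap_tab_a (a joint): How far the grip on the cap's +y side is pinched in towards the middle: 0 free, 0.0085 m on its stop. Its spring pushes back with 3 N at rest, 7.3 N at the stop. The grip carries a latch lip (20 mm wide, 1 to 4.5 mm above the cap's underside) that reaches 40 mm from the centre when free, 31.5 mm when pinched.
- cap_tab_b (a joint): The same for the grip on the -y side.
- lens_rim (a point): Centre of the lens's front rim, level with its flat top face, 106 mm above the bench; axes as drawer_front. Black macro lens 92 mm across, 92 mm tall, front up, held fast in the drawer's foam. Round mouth 73 mm across (cap fits at any yaw), rim lip 4 mm thick, below it an 85 mm groove for the cap's lips. Unpinched, the cap does not go in: its lips land on the rim.
- front_glass: The lens's domed front glass, 66 mm across, its crown 15 mm below the rim's top face (the seated cap hangs 10 mm deep and clears it). Origin 21 mm below the rim.
- lens_drawer (a joint): Opening of the lens drawer in m: 0 shut, at most 0.185; it starts 0.15 to 0.18 open. It stays where it is left; 2.5 N (plus some drag) moves it.
- drawer_front (a point): On the outer face of the drawer's wooden front, mid-width, 115 mm above the bench. Its x axis points level into the unit (push that way to shut), y along the front. Front 140 mm wide, 8 to 140 mm above the bench; 57 mm below this point a 24 mm brass knob stands out 22 mm. Lens axis 80 mm behind this face. The fixed dark wooden unit is 152 mm high; shut, the front stands 14 mm proud.
- tin: Bystander: round aluminium parts tin with a pale glass top, 72 mm across, 27 mm high; origin at the centre of its underside.
- loupe: Bystander: black eye loupe, 44 mm across at the foot, 42 mm high, standing; origin at the centre of its underside.
- tweezers: Bystander: steel tweezers, 150 mm long, 13 mm wide, 9 mm high, lying along their x axis near the far edge of the mat.
Not all that is in view belongs to the job. There is more than one size of the cap; the job needs the middle-sized.

How it is judged:
On the way, in this order (a step that is already met when the one before it is completed fails the run):
1. the cap is lifted clear of the bench with both grips pinched in (value of joint each of cap_tab_a, cap_tab_b above 0.004 m and height (world z) of cap above 0.03 m), for 0.1 s.
2. with the drawer still open, the cap sits home in the lens rim with its tabs sprung out under the rim (value of joint lens_drawer above 0.02 m and horizontal distance between cap_seat and lens_rim below 0.004 m and z of cap_seat in the frame of lens_rim between -0.002 and 0.0025 m and angle between cap's own z axis and vertical below 0.06 rad and value of joint each of cap_tab_a, cap_tab_b below 0.0025 m), for 0.2 s.
At the end, for the whole second after the job is handed in: The drawer is shut (less than 5 mm open) and at rest inside it the cap sits home in the lens rim: within 4 mm of centred, its flange within 2.5 mm of the rim's top face, level within 0.06 rad, both tabs sprung out (each pinched in by less than 2.5 mm) (value of joint lens_drawer below 0.005 m and horizontal distance between cap_seat and lens_rim below 0.004 m and z of cap_seat in the frame of lens_rim between -0.002 and 0.0025 m and angle between cap's own z axis and vertical below 0.06 rad and value of joint each of cap_tab_a, cap_tab_b below 0.0025 m and linear speed of cap below 0.02 m/s); the robot touches nothing.
It fails at once if something presses on the lens's front glass (contact force between front_glass and anything else above 0.3 N).
It fails at once if the tin is shifted by more than 20 mm (distance of tin from where it was at the start of the episode above 0.02 m).
It fails at once if the loupe is shifted by more than 20 mm or tipped over (distance of loupe from where it was at the start of the episode above 0.02 m or angle between loupe's own z axis and vertical above 0.5 rad).
It fails at once if the tweezers are shifted by more than 20 mm (distance of tweezers from where it was at the start of the episode above 0.02 m).
It also fails if it takes over 54 s, if anything falls off the work surface, if the arm or the gripper's body presses on something with over 40 N, if the wrist force passes 120 N, or if a joint passes its speed limit or range.

ROBOT

A 7-joint arm with a two-finger parallel gripper is mounted at the origin on the work surface. World frame = base frame: x ahead of the robot, y to its left, z up, the work surface at z = 0. Lengths are in m, angles in rad, forces in N, time in s.
With the tool pointing down it reaches from about 0.425 to 0.875 m from the base axis. Payload 4.7 kg.
Tool frame: the origin (TCP) lies on the mounting face of the last link; the fingertips stand 182 mm ahead of it and the grasp point (between the pads) lies 164 mm ahead of it (ctrl.tip_reach is the distance from the TCP to the fingertips, in m); z points along the fingers, x is the direction in which the jaws open and shut, and the axes are right-handed (so a half turn about z gives the same grasp; the last joint's range is limited). The gripper opens to 87 mm and grips with 3 to 60 N. Pads are 19 mm wide; open, the fingers measure 117 mm over their backs; the gripper's body (75 mm by 190 mm) begins 51 mm behind the grasp point.
Start: joints at [1.259, 0.321, -0.07, 1.45, 0.023, 1.371, -0.057], TCP at [0.208, -0.616, 0.405] pointing down, gripper open.
Joint ranges: [-2.86, 2.86], [-0.3, 2.09], [-1.38, 1.24], [0.06, 2.45], [-1.56, 4.7], [0.09, 2.05], [-2.69, 2.69]. Speed limits (rad/s): [2.57, 2.57, 3.14, 3.14, 3.14, 3.14, 3.14].

INTERFACE

Orientations are given as a rotation vector (axis times angle).
In Python, from station import telemetry, optics, ctrl gives the robot as it stands. The module is installed in compiled form; this text tells all that it offers.
- The arm moves only by the tool step_arm, never from a script. Its argument "increments" is a list of rows, each a list of 7 numbers: the shift along the tool's x, y, z each as a share of 7.5 cm, from -1 to 1, then the turn, a rotation vector about the tool's x, y, z each as a share of 180 degrees, from -1 to 1, then the opening, from 0 (shut) to 1 (fully open). A call has 1 to 12 rows; each row shifts and turns the pose as measured when the row begins, along the tool's axes as they then stand; what a row does not reach is not made up. A row lasts 1/8 s, in which the tool goes at most 62.5 mm and 10.7 degrees, less where a joint would pass 70% of its speed; a pose out of reach is approached as far as the arm can. A call with a number of a shift or a turn outside -1 to 1 is refused whole. A call with a gripper value outside its range is refused whole. The fingers move at their own pace and stop on an object; "squeeze" is the grip in N (left out, the last holds). Time passes only in rows, so rows that do not move let the fingers close. It gives the time, the measured TCP pose, the force and the opening at its end, in the units of the state.
- telemetry.sense(): the state, without advancing time (a new reading comes with each control period).
- optics.snapshot(name): name is "side" or "top"; returns the picture (384x512x3 uint8, red, green, blue); there is no depth.
- optics.calibration(name): a dict with "intrinsics" (3x3 intrinsics, pixels), "k1" (the pictures are not rectified: a ray, as slopes to the right and down, at radius r is drawn at 1 + k1 r^2 times it, then the intrinsics apply), "rvec" (rotation vector, rad) and "tvec" (3), from world to camera coordinates, as OpenCV has them. Camera axes: x right, y down, z forward; pixel columns grow to the right and rows downward; lengths in m; the calibration is good to about 2 mm. A picture is of the moment at which its call begins. calibration takes no time and is no camera call.
- ctrl.finish_job(): hands the job in, once; it reports no verdict.
The state is a dict: "t": time; "q": joint angles; "joint_vel": joint speeds; "effort": joint torques, N m; "position": TCP position; "ee_rot": TCP orientation; "wrist_force": force on the tool from outside, world axes, zero at the start; "wrist_torque": the same for the moment, N m; "gripper_width": finger opening in m.
Only numpy, scipy, OpenCV 4.12 (cv2) and the standard library are available. Lean on these libraries where they do the work, as an engineer would, in place of code of your own. Each camera call takes 0.05 s, during which the arm holds its last target.

## Working session

There is one attempt and no reset: what is moved stays moved. The work goes in short steps, Python scripts to look and compute and a tool call to move; the robot and the scene stay as the last step left them, time stands still between calls to the robot, and variables do not carry over. Pictures are saved under pics/ and viewed, and the job is handed in when it is done.

Besides the shell and the picture viewer there is one more tool, called after "Call:" as name([rows], argument=value, ...), one row to a line, values as JSON. step_arm: Moves the arm, as the interface text tells. Its arguments: {"type":"object","properties":{"increments":{"type":"array"},"squeeze":{"type":"number"}},"required":["increments"]}

```bash
mkdir -p pics && python3 - <<'E'
from station import telemetry, optics, ctrl
import cv2
print(telemetry.sense(), ctrl.tip_reach)
for n in ("side","top"):
    c=optics.calibration(n); print(n,c)
    cv2.imwrite(f"pics/{n}0.png",cv2.cvtColor(optics.snapshot(n),cv2.COLOR_RGB2BGR))
E
```

```text
{'t': 0.0, 'q': array([ 1.25908491,  0.32182872, -0.07007706,  1.45167764,  0.02260087,
        1.37076789, -0.05691305]), 'joint_vel': array([-1.84048239e-04,  4.16732103e-04, -1.49810776e-03, -1.28763158e-03,
       -8.44906066e-04, -5.28166990e-04,  1.23690858e-05]), 'effort': array([ 7.27543738e-04, -4.91284096e+01, -4.03586207e-01, -3.12532425e+01,
       -6.39189966e-02,  4.38356667e-02,  1.68796796e-04]), 'position': array([ 0.20795171, -0.61562589,  0.40365607]), 'ee_rot': array([-2.55149563e+00,  1.83113331e+00,  2.50557457e-03]), 'wrist_force': array([-0.19085353,  0.09490721,  0.6232104 ]), 'wrist_torque': array([-0.01296602, -0.03487971,  0.04574061]), 'gripper_width': 0.08701283813977705} 0.1822
side {'intrinsics': array([[497.78450119,   0.        , 255.80855283],
       [  0.        , 497.78450119, 194.38880694],
       [  0.        ,   0.        ,   1.        ]]), 'k1': -0.19592779324245999, 'rvec': array([ 0.30039792, -2.67526917,  1.37623424]), 'tvec': array([0.5431906 , 0.1446706 , 1.22680451])}
top {'intrinsics': array([[462.26229248,   0.        , 250.08707694],
       [  0.        , 462.26229248, 197.23894613],
       [  0.        ,   0.        ,   1.        ]]), 'k1': -0.061980822763019416, 'rvec': array([ 2.1586515 , -2.1742761 ,  0.15381778]), 'tvec': array([-0.00319864,  0.59157331,  1.20617548])}
```

View pics/side0.png

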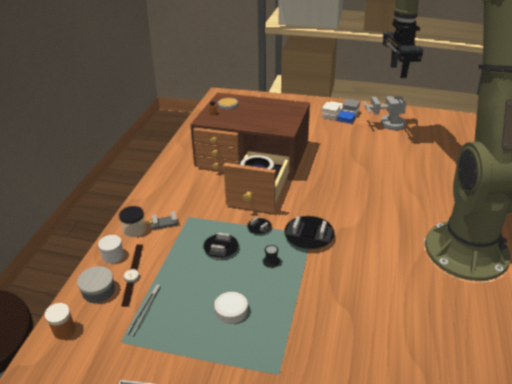

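View pics/top0.png

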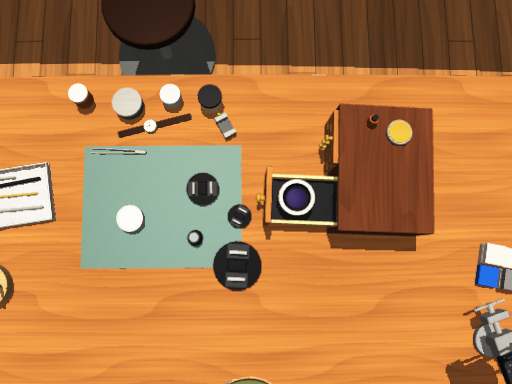

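The side view shows three caps: one at (220,245), a small one at (259,226) and a large one at (309,232). In the top view the middle-sized cap is at (203,189) and the lens in its drawer at (297,197). I'll write the helpers and zoom in next.

```bash
cat > h.py <<'E'
import numpy as np, cv2
from station import telemetry, optics, ctrl
from scipy.spatial.transform import Rotation as R
C={n:optics.calibration(n) for n in("side","top")}
def D(n): return np.array([C[n]["k1"],0,0,0,0.])
def proj(n,P):
    c=C[n]; return cv2.projectPoints(np.atleast_2d(np.float64(P)),c["rvec"],c["tvec"],c["intrinsics"],D(n))[0][:,0]
def ray(n,px):
    c=C[n]; u=cv2.undistortPointsIter(np.float64(px).reshape(-1,1,2),c["intrinsics"],D(n),None,None,(3,50,1e-10))[:,0]
    Rm=cv2.Rodrigues(c["rvec"])[0]; o=-Rm.T@c["tvec"]
    d=np.c_[u,np.ones(len(u))]@Rm; return o,d/np.linalg.norm(d,axis=1)[:,None]
def plane(n,px,z):
    o,d=ray(n,px); return o+d*((z-o[2])/d[:,2])[:,None]
def tri(pt,ps):
    o1,d1=ray("top",[pt]);o2,d2=ray("side",[ps]);d1=d1[0];d2=d2[0]
    A=np.c_[d1,-d2];s=np.linalg.lstsq(A,o2-o1,rcond=None)[0]
    a=o1+d1*s[0];b=o2+d2*s[1];return (a+b)/2,np.linalg.norm(a-b)
def snap(n,f=None):
    im=cv2.cvtColor(optics.snapshot(n),cv2.COLOR_RGB2BGR)
    if f: cv2.imwrite(f"pics/{f}.png",im)
    return im
def crop(im,x0,y0,x1,y1,f,s=6): cv2.imwrite(f"pics/{f}.png",cv2.resize(im[y0:y1,x0:x1],None,fx=s,fy=s,interpolation=cv2.INTER_CUBIC))
E
python3 - <<'E'
from h import *
t=cv2.imread("pics/top0.png");s=cv2.imread("pics/side0.png")
crop(t,180,150,310,250,"tc0",6);crop(s,190,140,320,240,"sc0",6); crop(s,195,210,275,270,"sc1",9)
E
```

```text
(no output)
```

View pics/tc0.png

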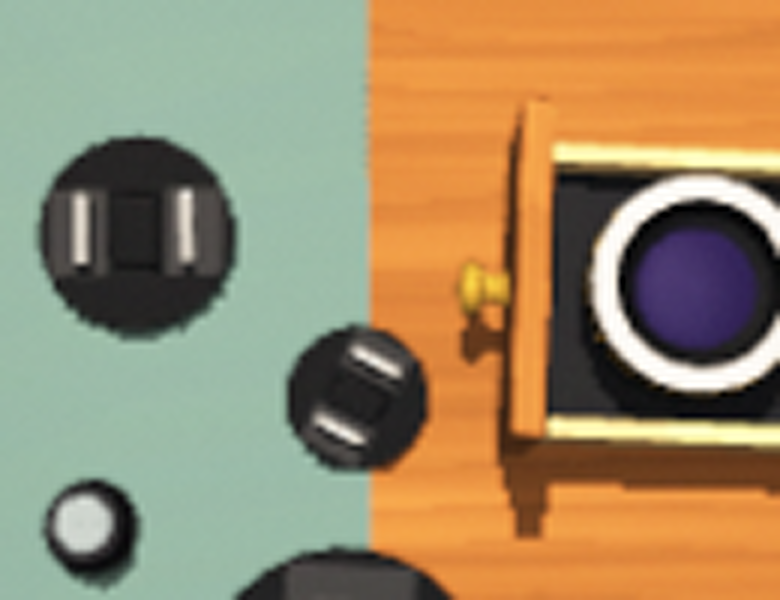

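View pics/sc0.png

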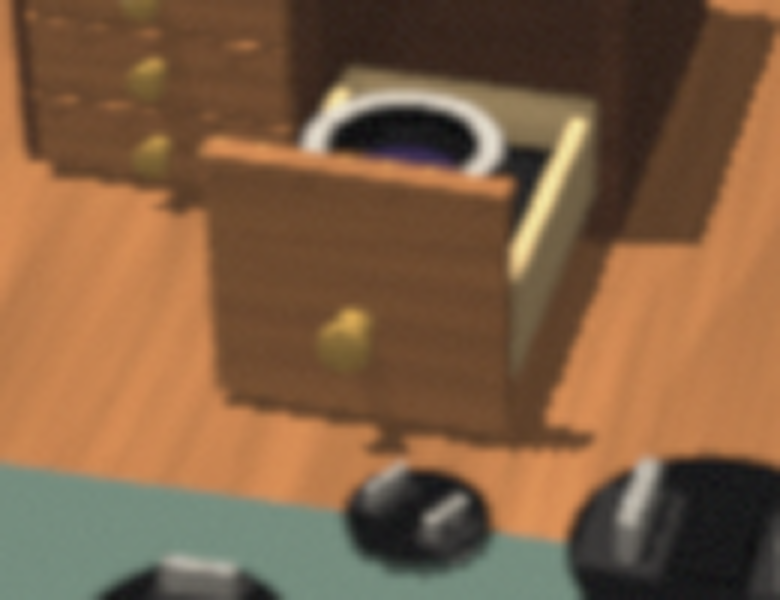

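View pics/sc1.png

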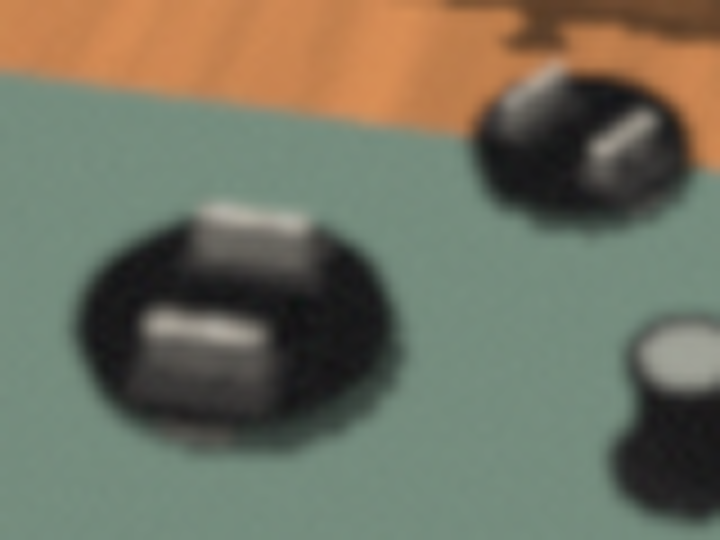

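Middle cap: in the top view its grips' pale tops are at about (193.5,188) and (211,188). In the side view they are at about (218,247) and (223,234). The white lens rim is at about (297,197) in the top view. Next I segment and triangulate these.

```bash
cat > m.py <<'E'
from h import *
def cents(im,box,lo,hi,sat=60,amin=6):
    x0,y0,x1,y1=box; s=4
    c=cv2.resize(im[y0:y1,x0:x1],None,fx=s,fy=s,interpolation=cv2.INTER_CUBIC)
    h=cv2.cvtColor(c,cv2.COLOR_BGR2HSV)
    m=((h[...,2]>=lo)&(h[...,2]<=hi)&(h[...,1]<sat)).astype(np.uint8)
    n,l,st,ce=cv2.connectedComponentsWithStats(m)
    out=[]
    for i in range(1,n):
        if st[i,4]>=amin*s*s:
            (cx,cy),wh,a=cv2.minAreaRect(np.argwhere(l==i)[:,::-1].astype(np.float32))
            out.append(((ce[i]+.5)/s-.5+[x0,y0],st[i,4]/s/s,np.array(wh)/s,a))
    return out,(m,l,s)
E
python3 - <<'E'
from m import *
t=cv2.imread("pics/top0.png");s=cv2.imread("pics/side0.png")
a,_=cents(t,(186,172,221,206),170,255)
b,_=cents(s,(203,230,240,258),130,255)
for o in a+b: print(o)
a=sorted([o[0] for o in a],key=lambda p:p[0]); b=sorted([o[0] for o in b],key=lambda p:-p[1])
P=[tri(x,y) for x,y in zip(a,b)]
for p in P: print(p)
# cap disc outline in top: dark region
for n,im,box in(("top",t,(180,165,226,212)),("side",s,(195,225,245,265))):
    x0,y0,x1,y1=box;c=cv2.resize(im[y0:y1,x0:x1],None,fx=4,fy=4,interpolation=cv2.INTER_CUBIC)
    h=cv2.cvtColor(c,cv2.COLOR_BGR2HSV);m=(h[...,2]<85).astype(np.uint8)
    cs=max(cv2.findContours(m,0,1)[0],key=cv2.contourArea); hull=cv2.convexHull(cs)
    e=cv2.fitEllipse(hull);ctr=(np.array(e[0])+.5)/4-.5+[x0,y0]
    print(n,"disc",ctr,np.array(e[1])/4, plane(n,[ctr],.013))
# rim
E
python3 - <<'E'
from m import *
t=cv2.imread("pics/top0.png");s=cv2.imread("pics/side0.png")
for n,im,box,v in(("top",t,(276,174,318,220),150),("side",s,(237,152,278,172),120)):
    x0,y0,x1,y1=box;c=cv2.resize(im[y0:y1,x0:x1],None,fx=4,fy=4,interpolation=cv2.INTER_CUBIC)
    h=cv2.cvtColor(c,cv2.COLOR_BGR2HSV);m=((h[...,2]>v)&(h[...,1]<70)).astype(np.uint8)
    cs,hi=cv2.findContours(m,cv2.RETR_CCOMP,1)
    for k,q in enumerate(cs):
        if cv2.contourArea(q)<200: continue
        e=cv2.fitEllipse(q);ctr=(np.array(e[0])+.5)/4-.5+[x0,y0]
        print(n,hi[0,k],ctr,np.array(e[1])/4,plane(n,[ctr],.106))
    cv2.imwrite(f"pics/m{n}.png",cv2.resize(m*255,None,fx=3,fy=3))
E
```

```text
(array([189.55648914, 174.99133919]), np.float64(60.4375), array([13.74999809, 15.99999809]), 90.0)
(array([216.87914541, 186.76796344]), np.float64(147.0), array([33.75, 16.75]), 90.0)
(array([210.48911411, 186.78415916]), np.float64(20.8125), array([11.25,  2.  ]), 90.0)
(array([192.9418693 , 187.66907295]), np.float64(20.5625), array([ 1.74999976, 10.99999809]), 0.0)
(array([188.6737013 , 201.67871901]), np.float64(52.9375), array([13.25, 11.25]), 90.0)
(array([221.40642039, 232.97934842]), np.float64(229.25), array([13.  , 36.75]), 90.0)
(array([217.07628205, 246.16730769]), np.float64(24.375), array([11.63229942,  2.47300863]), 8.426968574523926)
(array([204.19606164, 255.08818493]), np.float64(18.25), array([7., 5.]), 90.0)
(array([237.81023316, 255.89702073]), np.float64(12.0625), array([4.25, 5.  ]), 90.0)
(array([0.57407129, 0.15767072, 0.02014131]), np.float64(0.016837202522250336))
(array([0.65518421, 0.15826972, 0.0062674 ]), np.float64(0.006344806131106669))
(array([0.61971471, 0.1467841 , 0.03189187]), np.float64(0.00123986454432344))
(array([0.62193725, 0.09930758, 0.03465712]), np.float64(0.0022406135018702322))
top disc [202.45376396 188.95212555] [32.3813591  33.16386414] [[0.61813916 0.12254061 0.013     ]]
side disc [221.09520149 246.44019699] [26.02518654 36.02690125] [[0.61754698 0.12528027 0.013     ]]
top [ 2 -1  1 -1] [296.34140778 196.70857239] [35.72969818 36.42149734] [[ 0.58358188 -0.12380545  0.106     ]]
top [-1 -1 -1  0] [296.36307526 196.70868683] [28.01179695 28.41811752] [[ 0.58358126 -0.12386073  0.106     ]]
top [ 3  0 -1 -1] [303.83616257 176.27728939] [ 1.29039156 33.48945999] [[ 0.63615339 -0.14415361  0.106     ]]
side [-1 -1 -1 -1] [257.11190224 162.81641769] [15.64405251 31.31378746] [[ 0.58394858 -0.13250393  0.106     ]]
```

```bash
python3 - <<'E'
import cv2,numpy as np
a=cv2.imread("pics/mtop.png");b=cv2.imread("pics/mside.png")
H=max(a.shape[0],b.shape[0]);p=lambda i:cv2.copyMakeBorder(i,0,H-i.shape[0],0,10,0,value=(90,0,0))
cv2.imwrite("pics/mm.png",cv2.resize(np.hstack([p(a),p(b)]),None,fx=.7,fy=.7))
E
```

```text
(no output)
```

View pics/mm.png

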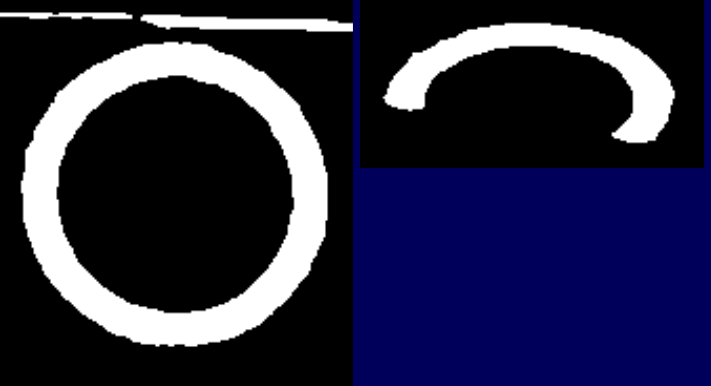

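```bash
python3 - <<'E'
from m import *
from scipy.optimize import least_squares
t=cv2.imread("pics/top0.png");s=cv2.imread("pics/side0.png")
a,_=cents(t,(190,178,214,198),150,255,sat=40)
b,_=cents(s,(208,230,236,252),120,255,sat=35)
for o in a+b: print(o)
a=sorted([o[0] for o in a],key=lambda p:p[0]); b=sorted([o[0] for o in b],key=lambda p:-p[1])
if len(a)==len(b)==2:
    P=[tri(x,y) for x,y in zip(a,b)]
    for p in P: print(p)
    d=P[0][0]-P[1][0];print("sep",np.linalg.norm(d),"mid",(P[0][0]+P[1][0])/2,"yaw of +y axis",np.degrees(np.arctan2(d[1],d[0])))
Q={}
for n,im,box,v in(("top",t,(276,178,318,220),150),("side",s,(237,152,278,172),120)):
    x0,y0,x1,y1=box;c=cv2.resize(im[y0:y1,x0:x1],None,fx=4,fy=4,interpolation=cv2.INTER_CUBIC)
    h=cv2.cvtColor(c,cv2.COLOR_BGR2HSV);m=((h[...,2]>v)&(h[...,1]<70)).astype(np.uint8)
    q=max(cv2.findContours(m,0,cv2.CHAIN_APPROX_NONE)[0],key=cv2.contourArea)
    q=cv2.convexHull(q)[:,0]/1.
    if n=="side":
        # densify excluded; keep hull points on the outer upper arc
        q=q[q[:,1]<q[:,1].max()-6]
    Q[n]=(q+.5)/4-.5+[x0,y0]
def circ(n,z):
    p=plane(n,Q[n],z)[:,:2]
    f=lambda c:np.hypot(*(p-c[:2]).T)-c[2]
    r=least_squares(f,[*p.mean(0),.046],loss="soft_l1",f_scale=.001);return r.x,np.sqrt(np.mean(f(r.x)**2))
for z in(.096,.101,.106,.111,.116): print(z,circ("top",z),circ("side",z))
E
```

```text
(array([210.45954988, 187.01672749]), np.float64(25.6875), array([11.75180721,  2.30705214]), 88.09085083007812)
(array([192.88  , 187.6075]), np.float64(25.0), array([11.24999809,  1.99999976]), 90.0)
(array([222.72444367, 233.52242698]), np.float64(44.9375), array([14.04239464,  3.7831862 ]), 7.594642639160156)
(array([217.05957447, 246.20957447]), np.float64(29.375), array([12.12439537,  2.75977302]), 7.125016689300537)
(array([0.61980088, 0.14693502, 0.03188252]), np.float64(0.0010695826737590075))
(array([0.62007568, 0.09917686, 0.03334925]), np.float64(0.0006256251134271008))
sep 0.04778146071535768 mid [0.61993828 0.12305594 0.03261589] yaw of +y axis 90.32966637910768
0.096 (array([ 0.58503549, -0.12507899,  0.04689409]), np.float64(0.00023391456336420058)) (array([ 0.58847267, -0.14732387,  0.04775674]), np.float64(0.0015738807638327702))
0.101 (array([ 0.58441314, -0.12447707,  0.04669431]), np.float64(0.00023291791456848599)) (array([ 0.58657882, -0.13950071,  0.04743304]), np.float64(0.001562753633208201))
0.106 (array([ 0.58379079, -0.12387514,  0.04649453]), np.float64(0.0002319212685709984)) (array([ 0.58468497, -0.13167755,  0.04710934]), np.float64(0.0015516289641603564))
0.111 (array([ 0.58316845, -0.12327322,  0.04629475]), np.float64(0.00023092462111106834)) (array([ 0.58279113, -0.12385438,  0.04678564]), np.float64(0.0015405068174900165))
0.116 (array([ 0.5825461 , -0.12267129,  0.04609497]), np.float64(0.0002299279762609461)) (array([ 0.58089728, -0.11603121,  0.04646195]), np.float64(0.0015293872526296144))
```

```bash
python3 - <<'E'
from m import *
from scipy.optimize import least_squares
s=cv2.imread("pics/side0.png")
x0,y0,x1,y1=237,152,278,172;c=cv2.resize(s[y0:y1,x0:x1],None,fx=4,fy=4,interpolation=cv2.INTER_CUBIC)
for v in (100,120,140):
    h=cv2.cvtColor(c,cv2.COLOR_BGR2HSV);m=((h[...,2]>v)&(h[...,1]<70)).astype(np.uint8)
    # outer boundary: for each column the first row; for rows the last col
    pts=[]
    for x in range(m.shape[1]):
        r=np.flatnonzero(m[:,x])
        if len(r): pts.append((x,r[0]-.5))
    pts=np.array(pts,float); pts=pts[(pts[:,0]>18)&(pts[:,0]<138)&(pts[:,1]<40)]
    q=(pts+.5)/4-.5+[x0,y0]
    for z in(.106,.110):
        p=plane("side",q,z)[:,:2]
        f=lambda c:np.hypot(*(p-c[:2]).T)-.0465
        r=least_squares(f,[.584,-.126],loss="soft_l1",f_scale=.001); print(v,z,len(q),r.x,np.sqrt(np.mean(r.fun**2)))
# drawer front: top edge midpoints in side view & knob
print("front top predicted at z=.14:",plane("side",[[224.5,164.5],[275,171.5]],.14))
print("top front edge", plane("top",[[266,169],[266,222]],.14))
print("mat/bench: mat corner",tri([242,146],[190.5,219]))
for nm,p in(("tin?",(202,188)),): pass
# small white disc on mat (tin), loupe
print("loupe top",plane("top",[[194,237]],.042),"tin",plane("top",[[130,219]],.027),"small cap",plane("top",[[239.5,216]],.012),"large",plane("top",[[237,266]],.013))
E
```

```text
100 0.106 119 [ 0.5852424  -0.13215989] 0.0006091531468845427
100 0.11 119 [ 0.58366652 -0.12561452] 0.0005993198909494177
120 0.106 119 [ 0.58506388 -0.13216286] 0.0005430502395432562
120 0.11 119 [ 0.5834705  -0.12561755] 0.0005439185208312841
140 0.106 119 [ 0.584883   -0.13216613] 0.0005322476651135689
140 0.11 119 [ 0.58328988 -0.12562056] 0.0005433729038003379
front top predicted at z=.14: [[ 0.6536501  -0.0533207   0.14      ]
 [ 0.51631419 -0.04748718  0.14      ]]
top front edge [[ 0.64916532 -0.04559874  0.14      ]
 [ 0.51740247 -0.04394045  0.14      ]]
mat/bench: mat corner (array([ 0.74127911,  0.01299312, -0.00681739]), np.float64(0.0029892198005054653))
loupe top [[0.48575464 0.14194866 0.042     ]] tin [[0.5356475  0.31620361 0.027     ]] small cap [[0.54318925 0.02137223 0.012     ]] large [[0.40811765 0.02887916 0.013     ]]
```

```bash
cat >> h.py <<'E'
def plan(tip=None,yawx=None):
    """tip: wanted fingertip world position; yawx: wanted world yaw of tool x (deg). Prints tool-axis shift shares and turn shares."""
    s=telemetry.sense(); M=R.from_rotvec(s["ee_rot"]).as_matrix(); p=s["position"]
    print("t",round(s["t"],2),"tcp",p.round(4),"tip",(p+M[:,2]*ctrl.tip_reach).round(4),"x-yaw",round(np.degrees(np.arctan2(M[1,0],M[0,0])),2),"zaxis",M[:,2].round(4),"F",s["wrist_force"].round(2),"w",round(s["gripper_width"],4),"q",s["q"].round(2))
    y=np.radians(yawx) if yawx is not None else np.arctan2(M[1,0],M[0,0])
    G=np.c_[[np.cos(y),np.sin(y),0],[np.sin(y),-np.cos(y),0],[0,0,-1]]
    rv=R.from_matrix(M.T@G).as_rotvec(); print("turn shares total",(rv/np.pi).round(4))
    if tip is not None:
        d=np.array(tip)+[0,0,ctrl.tip_reach]-p
        print("world d",d.round(4),"shares now-axes",(M.T@d/.075).round(3)," after-turn axes",(G.T@d/.075).round(3))
E
python3 -c "
from h import *
plan((.619,.1225,.15),90);plan(None,-90)"
```

```text
t 0.1 tcp [ 0.208  -0.6156  0.4038] tip [ 0.2078 -0.6153  0.2216] x-yaw -71.33 zaxis [-7.0e-04  1.6e-03 -1.0e+00] F [ 0.32  0.01 -0.49] w 0.0871 q [ 1.26  0.32 -0.07  1.45  0.02  1.37 -0.06]
turn shares total [-8.000e-04  2.000e-04 -8.963e-01]
world d [ 0.411   0.7381 -0.0716] shares now-axes [-7.568 -8.343  0.966]  after-turn axes [9.842 5.481 0.954]
t 0.1 tcp [ 0.208  -0.6156  0.4038] tip [ 0.2078 -0.6153  0.2216] x-yaw -71.33 zaxis [-7.0e-04  1.6e-03 -1.0e+00] F [ 0.32  0.01 -0.49] w 0.0871 q [ 1.26  0.32 -0.07  1.45  0.02  1.37 -0.06]
turn shares total [1.000e-04 5.000e-04 1.037e-01]
```

Call:
step_arm([
  [0,0,0,0,0,0.052,1],
  [0,0,0,0,0,0.052,1],
  [-0.7,-0.39,0,0,0,0,1],
  [-0.7,-0.39,0,0,0,0,1],
  [-0.7,-0.39,0,0,0,0,1],
  [-0.7,-0.39,0,0,0,0,1],
  [-0.7,-0.39,0,0,0,0,1],
  [-0.7,-0.39,0,0,0,0,1],
  [-0.7,-0.39,0,0,0,0,1],
  [-0.7,-0.39,0,0,0,0,1],
  [-0.7,-0.39,0,0,0,0,1],
  [-0.7,-0.39,0,0,0,0,1],
])

```text
t: 1.6
position: [0.5127, -0.0829, 0.3991]
ee_rot: [2.194, -2.248, -0.011]
wrist_force: [1.4, -0.3, 0.2]
gripper_width: 0.0872
```

```bash
python3 -c "
from h import *
plan((.619,.1225,.12),-90)"
```

```text
t 1.6 tcp [ 0.5127 -0.0829  0.3991] tip [ 0.5116 -0.082   0.2169] x-yaw -91.39 zaxis [-0.0055  0.0047 -1.    ] F [ 1.42 -0.34  0.24] w 0.0872 q [ 0.63  0.08 -0.54  1.76  0.04  1.32 -1.51]
turn shares total [ 0.0018  0.0015 -0.0077]
world d [ 0.1063  0.2054 -0.0969] shares now-axes [-2.766 -1.359  1.297]  after-turn axes [-2.739 -1.418  1.292]
```

Call:
step_arm([
  [-0.69,-0.34,0,0.002,0.001,-0.008,1],
  [-0.69,-0.35,0,0,0,0,1],
  [-0.69,-0.35,0,0,0,0,1],
  [-0.65,-0.35,0,0,0,0,1],
  [0,0,0.5,0,0,0,1],
  [0,0,0.5,0,0,0,1],
  [0,0,0,0,0,0,1],
])

```text
t: 2.48
position: [0.6203, 0.1343, 0.3201]
ee_rot: [-2.231, 2.208, 0.008]
wrist_force: [0.9, 0.3, -0.1]
gripper_width: 0.087
```

```bash
python3 -c "
from h import *
plan((.619,.1225,.10),-90)
t=snap('top','top1');s=snap('side','side1')
crop(t,160,140,290,240,'tc1');crop(s,150,120,320,260,'sc1b',4)"
```

```text
t 2.48 tcp [0.6203 0.1343 0.3201] tip [0.62   0.1352 0.1379] x-yaw -89.41 zaxis [-0.0019  0.0053 -1.    ] F [ 0.85  0.26 -0.09] w 0.087 q [ 0.26  0.42 -0.66  1.58  0.26  1.24 -2.  ]
turn shares total [0.0006 0.0017 0.0033]
world d [-0.0013 -0.0118 -0.0379] shares now-axes [0.159 0.018 0.505]  after-turn axes [0.157 0.018 0.506]
```

View pics/tc1.png

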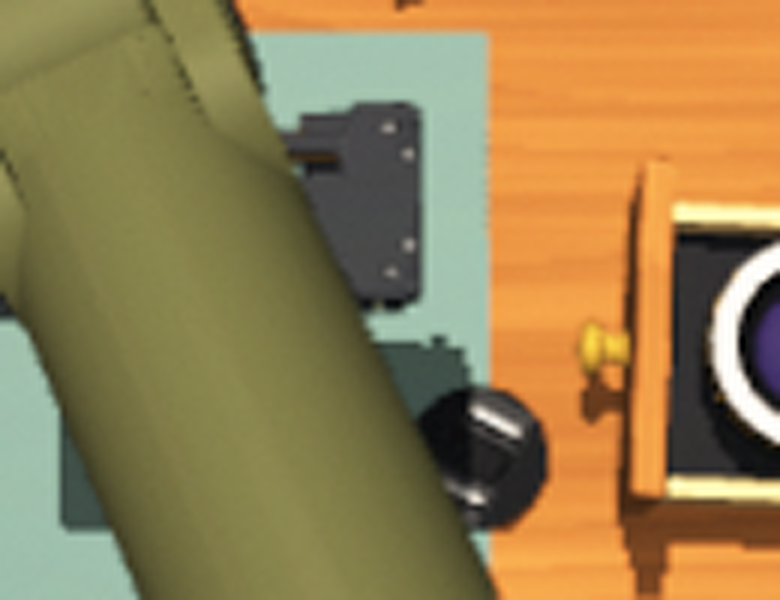

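View pics/sc1b.png

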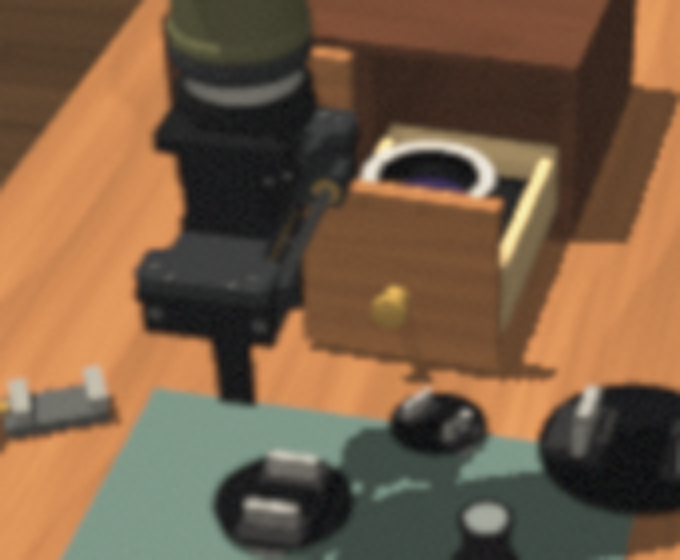

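Call:
step_arm([
  [0.16,0.02,0.4,0.001,0.002,0.003,1],
  [0,0,0.5,0,0,0,1],
  [0,0,0,0,0,0,1],
])

```text
t: 2.95
position: [0.6237, 0.1214, 0.2627]
ee_rot: [-2.208, 2.215, -0.022]
wrist_force: [-1.2, 0.6, -0.2]
gripper_width: 0.0871
```

```bash
python3 -c "
from h import *
print(proj('side',[[.62,.135+.05,.138],[.62,.135,.138]]))
plan((.619,.1225,.020),-90)
s=snap('side','side2')
crop(s,170,170,270,260,'sc2',7)"
```

```text
[[209.47355344 221.80155288]
 [215.91467589 208.73932719]]
t 2.95 tcp [0.6237 0.1214 0.2627] tip [0.6273 0.1214 0.0805] x-yaw -90.2 zaxis [ 1.960e-02  1.000e-04 -9.998e-01] F [-1.19  0.57 -0.21] w 0.0871 q [ 0.26  0.46 -0.63  1.64  0.3   1.12 -2.02]
turn shares total [-0.0062  0.     -0.0011]
world d [-0.0047  0.0011 -0.0605] shares now-axes [-0.015  0.079  0.805]  after-turn axes [-0.015  0.063  0.807]
```

View pics/sc2.png

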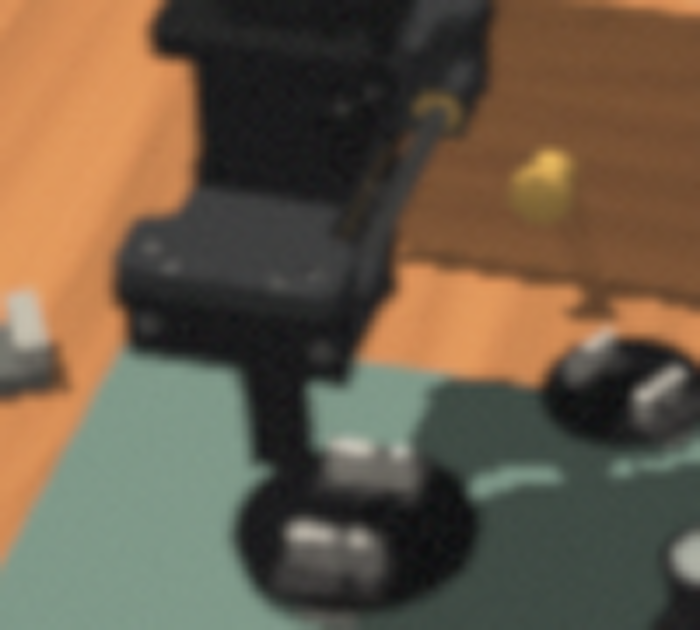

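The fingertip shows in the side view where projection puts it. The cap is below and the tool has tilted by about 1°. I correct the tilt and go down in smaller steps.

Call:
step_arm([
  [-0.01,0.06,0.2,-0.006,0,-0.001,1],
  [0,0,0.2,0,0,0,1],
  [0,0,0,0,0,0,1],
])

```text
t: 3.38
position: [0.6222, 0.1228, 0.2379]
ee_rot: [-2.214, 2.216, -0.01]
wrist_force: [-0.7, 0.3, 0.1]
gripper_width: 0.0874
```

```bash
python3 -c "
from h import *
plan((.619,.1225,.020),-90)"
```

```text
t 3.38 tcp [0.6222 0.1228 0.2379] tip [0.6241 0.1231 0.0557] x-yaw -90.05 zaxis [ 0.0107  0.0014 -0.9999] F [-0.68  0.26  0.14] w 0.0874 q [ 0.25  0.49 -0.63  1.66  0.32  1.08 -2.03]
turn shares total [-0.0034  0.0004 -0.0003]
world d [-0.0032 -0.0003 -0.0357] shares now-axes [0.005 0.048 0.476]  after-turn axes [0.005 0.042 0.476]
```

Call:
step_arm([
  [0,0.04,0.25,-0.005,0,0,1],
  [0,0.02,0.15,-0.002,0,0,1],
  [0,0,0,0,0,0,1],
])

```text
t: 3.75
position: [0.6174, 0.1231, 0.2057]
ee_rot: [2.215, -2.216, -0.016]
wrist_force: [-0.1, 1.0, -0.1]
gripper_width: 0.087
```

```bash
python3 -c "
from h import *
plan((.619,.1225,.020),-90)
s=snap('side','side3')
crop(s,170,170,270,260,'sc3',7)"
```

```text
t 3.75 tcp [0.6174 0.1231 0.2057] tip [0.615  0.1233 0.0235] x-yaw -90.03 zaxis [-0.0133  0.0014 -0.9999] F [-0.15  1.   -0.15] w 0.087 q [ 0.24  0.53 -0.61  1.68  0.33  1.05 -2.05]
turn shares total [ 0.0042  0.0005 -0.0002]
world d [ 0.0016 -0.0006 -0.0035] shares now-axes [ 0.008 -0.022  0.046]  after-turn axes [ 0.008 -0.021  0.047]
```

View pics/sc3.png

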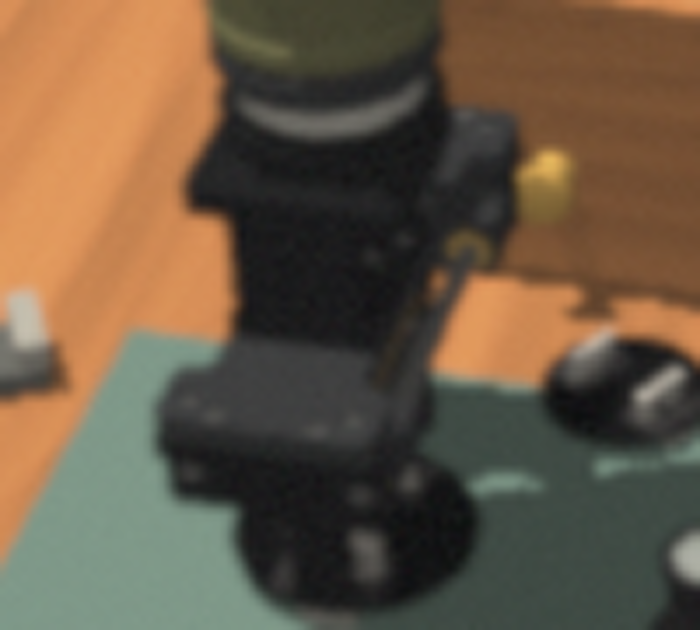

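Call:
step_arm([
  [0.01,-0.02,0.04,0.003,0,0,1],
  [0,0,0,0,0,0,1],
])

```text
t: 4.05
position: [0.6195, 0.1224, 0.2035]
ee_rot: [-2.22, 2.222, 0.003]
wrist_force: [0.0, -0.1, 0.3]
gripper_width: 0.0869
```

```bash
python3 -c "
from h import *
plan((.618,.1225,.020),-90)"
```

```text
t 4.05 tcp [0.6195 0.1224 0.2035] tip [0.6193 0.1227 0.0213] x-yaw -90.04 zaxis [-0.0013  0.0017 -1.    ] F [ 0.   -0.06  0.26] w 0.0869 q [ 0.24  0.53 -0.61  1.69  0.34  1.04 -2.05]
turn shares total [ 0.0004  0.0006 -0.0002]
world d [-0.0015  0.0001 -0.0013] shares now-axes [-0.001  0.021  0.018]  after-turn axes [-0.002  0.021  0.018]
```

Call:
step_arm([
  [0,0.01,0.02,0,0,0,0],
  [0,0,0,0,0,0,0],
  [0,0,0,0,0,0,0],
  [0,0,0,0,0,0,0],
  [0,0,0,0,0,0,0],
  [0,0,0,0,0,0,0],
], squeeze=22)

```text
t: 4.8
position: [0.6191, 0.1225, 0.203]
ee_rot: [-2.22, 2.221, 0.002]
wrist_force: [-2.4, 0.3, 4.0]
gripper_width: 0.0356
```

```bash
python3 -c "
from h import *
plan((.618,.1225,.020),-90)"
```

```text
t 4.8 tcp [0.6191 0.1225 0.203 ] tip [0.6191 0.1228 0.0208] x-yaw -90.05 zaxis [ 2.0e-04  1.7e-03 -1.0e+00] F [-2.39  0.35  3.98] w 0.0356 q [ 0.24  0.53 -0.61  1.69  0.34  1.04 -2.05]
turn shares total [-0.0001  0.0005 -0.0003]
world d [-0.0011  0.     -0.0008] shares now-axes [-0.     0.014  0.011]  after-turn axes [-0.     0.014  0.011]
```

Call:
step_arm([
  [0,0,-0.2,0,0,0,0],
  [0,0,-0.5,0,0,0,0],
  [0,0,-0.5,0,0,0,0],
  [0,0,-0.5,0,0,0,0],
  [0,0,-0.4,0,0,0,0],
  [0,0,-0.4,0,0,0,0],
  [0,0,0,0,0,0,0],
])

```text
t: 5.68
position: [0.6183, 0.1229, 0.4016]
ee_rot: [-2.219, 2.218, -0.001]
wrist_force: [-0.7, -0.3, -1.1]
gripper_width: 0.0356
```

```bash
python3 -c "
from h import *
plan((.584,-.1235,.18),-90)
s=snap('side','side4');t=snap('top','top4')
crop(s,150,130,290,250,'sc4',5)"
```

```text
t 5.67 tcp [0.6183 0.1229 0.4016] tip [0.6189 0.1234 0.2194] x-yaw -89.95 zaxis [ 0.0034  0.0025 -1.    ] F [-0.67 -0.27 -1.09] w 0.0356 q [ 0.29  0.35 -0.67  1.49  0.22  1.37 -1.96]
turn shares total [-0.0011  0.0008  0.0003]
world d [-0.0343 -0.2464 -0.0394] shares now-axes [3.286 0.462 0.515]  after-turn axes [3.286 0.457 0.525]
```

View pics/sc4.png

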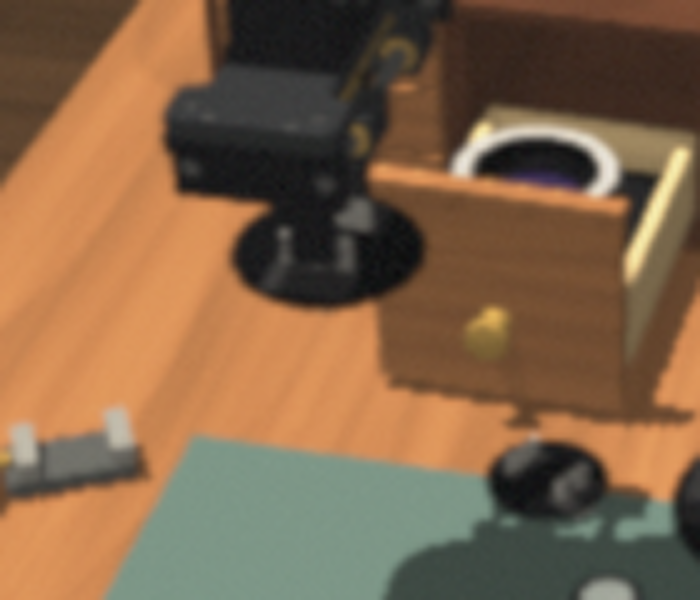

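Call:
step_arm([
  [0.5,0.07,0,-0.001,0,0,0],
  [0.65,0.09,0,0,0,0,0],
  [0.65,0.09,0,0,0,0,0],
  [0.65,0.09,0,0,0,0,0],
  [0.5,0.07,0,0,0,0,0],
  [0.3,0.04,0,0,0,0,0],
  [0,0,0,0,0,0,0],
])

```text
t: 6.65
position: [0.5797, -0.129, 0.385]
ee_rot: [2.214, -2.208, -0.034]
wrist_force: [-0.7, 1.4, -0.2]
gripper_width: 0.0359
```

```bash
python3 -c "
from h import *
plan((.584,-.1235,.16),-90)
s=snap('side','side5');t=snap('top','top5')
crop(s,190,70,320,180,'sc5',6);crop(t,220,130,350,230,'tc5',6)"
```

```text
t 6.65 tcp [ 0.5797 -0.129   0.385 ] tip [ 0.575  -0.1281  0.2028] x-yaw -89.84 zaxis [-0.0255  0.0054 -0.9997] F [-0.66  1.38 -0.18] w 0.0359 q [ 0.65  0.27 -0.56  1.6   0.14  1.35 -1.5 ]
turn shares total [0.0081 0.0017 0.0009]
world d [ 0.0043  0.0055 -0.0428] shares now-axes [-0.071 -0.073  0.569]  after-turn axes [-0.074 -0.058  0.57 ]
```

View pics/sc5.png

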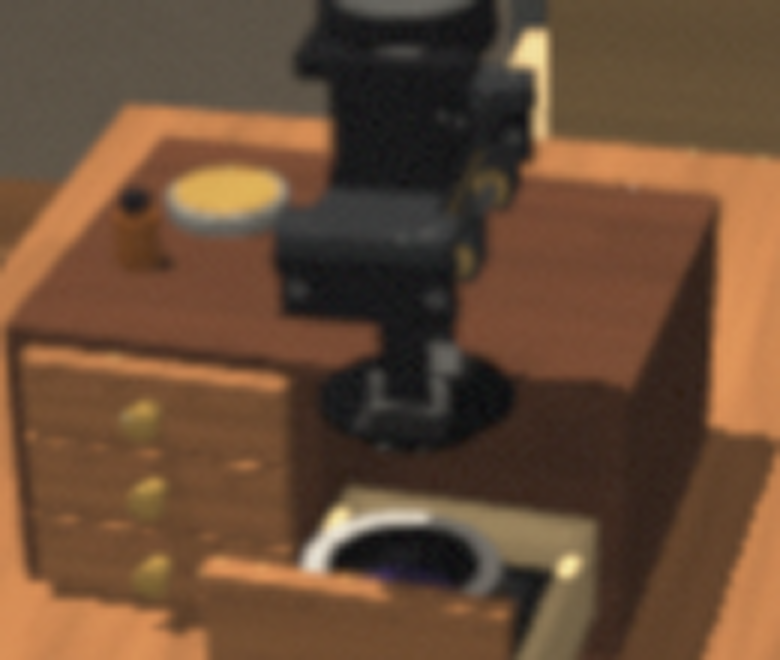

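View pics/tc5.png

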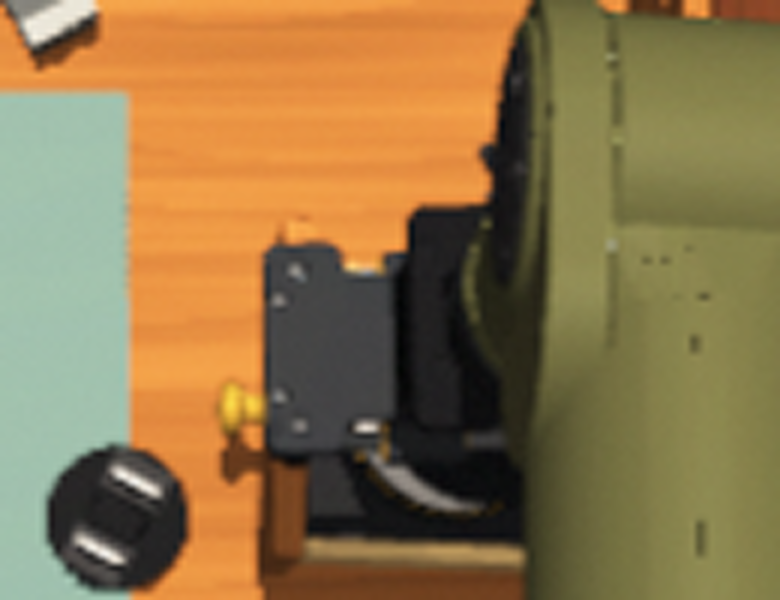

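The cap is held level above the rim: cap disc at about (259,136) in the side view, lens ring at about (257,165). I correct the tilt and position, then lower part of the way.

Call:
step_arm([
  [-0.07,-0.06,0.1,0.007,0.002,0.001,0],
  [0,0,0.1,0,0,0,0],
  [0,0,0,0,0,0,0],
  [0,0,0,0,0,0,0],
])

```text
t: 7.25
position: [0.5853, -0.1144, 0.3687]
ee_rot: [-2.235, 2.207, 0.005]
wrist_force: [0.2, 0.4, -1.0]
gripper_width: 0.0364
```

```bash
python3 -c "
from h import *
plan((.584,-.1235,.16),-90)"
```

```text
t 7.25 tcp [ 0.5853 -0.1144  0.3687] tip [ 0.585  -0.114   0.1865] x-yaw -89.29 zaxis [-0.0017  0.0026 -1.    ] F [ 0.2   0.36 -1.01] w 0.0364 q [ 0.63  0.28 -0.57  1.62  0.15  1.29 -1.53]
turn shares total [0.0005 0.0008 0.0039]
world d [-0.0013 -0.0091 -0.0265] shares now-axes [0.121 0.019 0.353]  after-turn axes [0.121 0.018 0.353]
```

Call:
step_arm([
  [0.11,0.02,0.1,0,0.001,0.004,0],
  [0,0,0.05,0,0,0,0],
  [0,0,0,0,0,0,0],
  [0,0,0,0,0,0,0],
])

```text
t: 7.75
position: [0.5838, -0.124, 0.3568]
ee_rot: [2.218, -2.223, -0.0]
wrist_force: [0.5, -0.1, -1.1]
gripper_width: 0.0359
```

```bash
python3 -c "
from h import *
plan((.584,-.1235,.16),-90)
s=snap('side','side6')
crop(s,200,100,320,200,'sc6',6.5)"
```

```text
t 7.75 tcp [ 0.5838 -0.124   0.3568] tip [ 0.5835 -0.1243  0.1746] x-yaw -90.13 zaxis [-0.0015 -0.0012 -1.    ] F [ 0.51 -0.07 -1.14] w 0.0359 q [ 0.64  0.28 -0.56  1.64  0.16  1.27 -1.53]
turn shares total [ 0.0005 -0.0004 -0.0007]
world d [ 0.0002  0.0005 -0.0146] shares now-axes [-0.007 -0.003  0.194]  after-turn axes [-0.007 -0.003  0.194]
```

View pics/sc6.png

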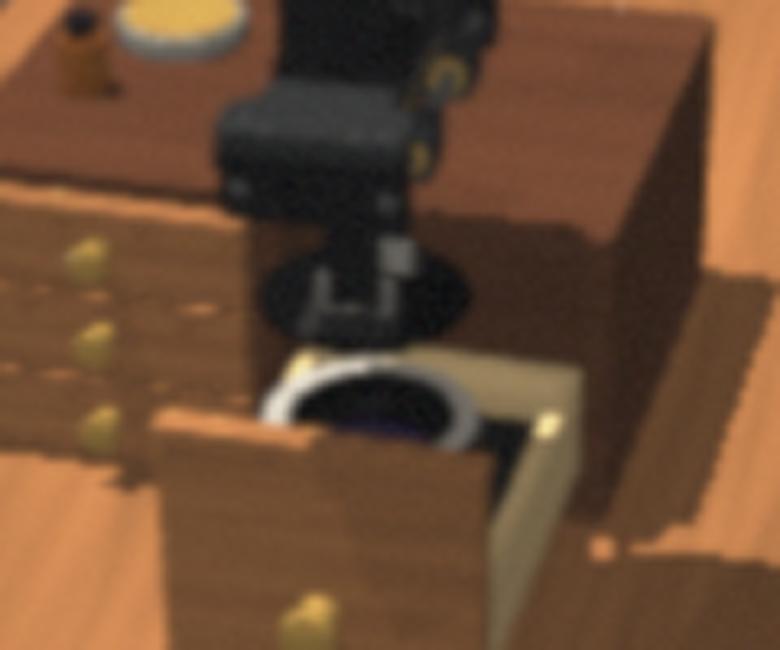

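```bash
python3 - <<'E'
from m import *
s=cv2.imread("pics/side6.png")
a=np.linspace(0,2*np.pi,361)
def ell(c,r,z): return proj("side",np.c_[c[0]+r*np.cos(a),c[1]+r*np.sin(a),np.full(361,z)])
e=ell((.5835,-.1243),.045,.1668);e2=ell((.584,-.1235),.046,.106);e3=ell((.584,-.1235),.046,.110)
e4=ell((.5835,-.1243),.045,.1645)
for x in(e,e4,e2,e3): print("pred cols",x[:,0].min().round(2),x[:,0].max().round(2),"rows",x[:,1].min().round(2),x[:,1].max().round(2))
g=cv2.resize(s[130:175,230:290],None,fx=4,fy=4,interpolation=cv2.INTER_CUBIC)
v=cv2.cvtColor(g,cv2.COLOR_BGR2HSV)[...,2].astype(int)
for r in (143,145,147,149): print("cap row",r,[int(x) for x in s[r,236:276].max(1)])
o=s.copy();o=cv2.resize(o[100:200,200:320],None,fx=6.5,fy=6.5,interpolation=cv2.INTER_CUBIC)
for x,c in((e,(0,255,0)),(e2,(0,0,255)),(e3,(255,255,0))): cv2.polylines(o,[np.int32((x-[200,100]+.5)*6.5)],True,c,1)
cv2.imwrite("pics/ov6.png",o)
E
```

```text
pred cols 239.64 272.97 rows 137.21 153.81
pred cols 239.67 272.96 rows 137.94 154.57
pred cols 239.74 272.98 rows 155.91 173.57
pred cols 239.69 272.99 rows 154.71 172.32
cap row 143 [112, 97, 80, 61, 44, 30, 26, 27, 26, 29, 31, 35, 58, 75, 62, 35, 25, 28, 26, 22, 25, 34, 55, 73, 64, 40, 27, 21, 17, 19, 17, 22, 16, 18, 20, 33, 48, 57, 59, 56]
cap row 145 [109, 95, 74, 52, 37, 27, 31, 26, 28, 27, 26, 39, 60, 69, 59, 33, 25, 24, 26, 28, 25, 34, 55, 71, 63, 40, 23, 22, 22, 21, 23, 21, 17, 19, 20, 23, 35, 53, 56, 57]
cap row 147 [106, 94, 77, 57, 41, 29, 27, 30, 27, 30, 36, 49, 59, 64, 63, 58, 56, 64, 61, 51, 42, 42, 60, 72, 61, 38, 25, 20, 19, 21, 18, 22, 18, 23, 20, 29, 44, 54, 58, 58]
cap row 149 [116, 98, 79, 67, 53, 39, 27, 27, 29, 36, 50, 56, 56, 43, 35, 36, 38, 35, 36, 34, 34, 36, 41, 42, 38, 28, 24, 19, 16, 16, 21, 16, 18, 25, 37, 49, 57, 59, 60, 57]
```

View pics/ov6.png

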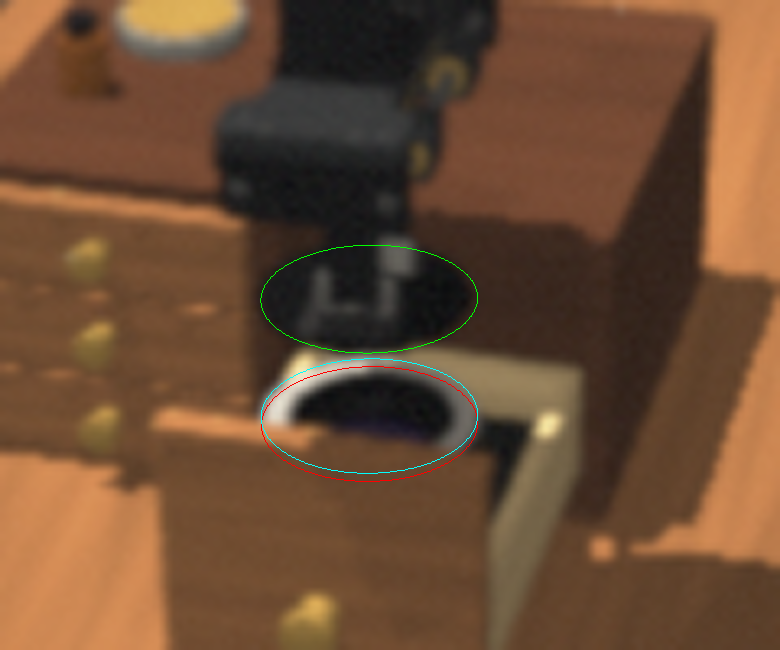

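```bash
python3 - <<'E'
from m import *
s=cv2.imread("pics/side4.png")
a=np.linspace(0,2*np.pi,361)
e=proj("side",np.c_[.6189+.045*np.cos(a),.1234+.045*np.sin(a),np.full(361,.2194-.0208+.012+.001)])
print("pred cols",e[:,0].min(),e[:,0].max(),"rows",e[:,1].min(),e[:,1].max())
for r in (179,180,181,182): 
    v=s[r,190:242].max(1).astype(int); print(r,[int(x) for x in v])
for c in (208,213,218): print("col",c,[int(x) for x in s[180:200,c].max(1)])
E
```

```text
pred cols 196.07206359341808 235.73973041278012 rows 169.18747237034253 191.29962071340165
179 [221, 221, 220, 218, 210, 185, 135, 73, 33, 28, 29, 29, 29, 30, 31, 44, 68, 65, 45, 28, 26, 28, 26, 27, 22, 28, 36, 58, 79, 84, 66, 36, 22, 23, 23, 21, 21, 17, 18, 18, 23, 15, 18, 21, 50, 87, 108, 115, 116, 115, 115, 117]
180 [222, 222, 220, 215, 205, 173, 115, 56, 30, 27, 29, 31, 26, 29, 30, 47, 70, 68, 46, 27, 26, 27, 24, 27, 29, 25, 34, 53, 74, 82, 66, 40, 22, 18, 24, 18, 22, 19, 23, 17, 18, 19, 19, 23, 53, 93, 110, 114, 114, 115, 113, 114]
181 [222, 221, 218, 214, 204, 168, 108, 53, 32, 28, 30, 27, 29, 30, 33, 54, 77, 76, 52, 33, 24, 28, 27, 27, 28, 28, 32, 53, 73, 83, 67, 38, 21, 21, 19, 17, 19, 19, 18, 18, 15, 17, 20, 24, 59, 97, 114, 118, 117, 120, 118, 117]
182 [222, 219, 216, 211, 201, 167, 111, 56, 30, 26, 25, 29, 25, 31, 42, 57, 73, 70, 53, 38, 33, 35, 37, 38, 34, 35, 42, 58, 79, 84, 69, 40, 25, 21, 19, 24, 16, 17, 22, 21, 17, 17, 21, 35, 66, 100, 114, 118, 118, 117, 119, 119]
col 208 [46, 52, 53, 43, 41, 36, 35, 36, 34, 32, 73, 141, 199, 214, 213, 213, 213, 213, 214, 215]
col 213 [27, 27, 38, 51, 41, 35, 36, 34, 35, 30, 42, 102, 170, 205, 210, 210, 210, 210, 213, 215]
col 218 [74, 73, 79, 74, 53, 39, 36, 36, 34, 34, 51, 119, 191, 215, 217, 218, 217, 217, 217, 217]
```

Call:
step_arm([
  [-0.005,0,0.15,0,0,-0.001,0],
  [0,0.01,0.2,0,0,0,0],
  [0,0,0.15,0,0,0,0],
  [0,0,0,0,0,0,0],
  [0,0,0,0,0,0,0],
])

```text
t: 8.43
position: [0.5827, -0.1232, 0.3158]
ee_rot: [2.222, -2.218, -0.002]
wrist_force: [0.3, 0.8, -0.8]
gripper_width: 0.0361
```

```bash
python3 -c "
from h import *
plan((.583,-.1238,.125),-90)
s=snap('side','side7')
crop(s,200,100,320,200,'sc7',6.5)"
```

```text
t 8.43 tcp [ 0.5827 -0.1232  0.3158] tip [ 0.5821 -0.1234  0.1336] x-yaw -89.9 zaxis [-2.8e-03 -6.0e-04 -1.0e+00] F [ 0.32  0.81 -0.82] w 0.0361 q [ 0.63  0.32 -0.56  1.69  0.18  1.19 -1.54]
turn shares total [ 0.0009 -0.0002  0.0006]
world d [ 0.0003 -0.0006 -0.0086] shares now-axes [ 0.007 -0.005  0.115]  after-turn axes [ 0.007 -0.005  0.115]
```

View pics/sc7.png

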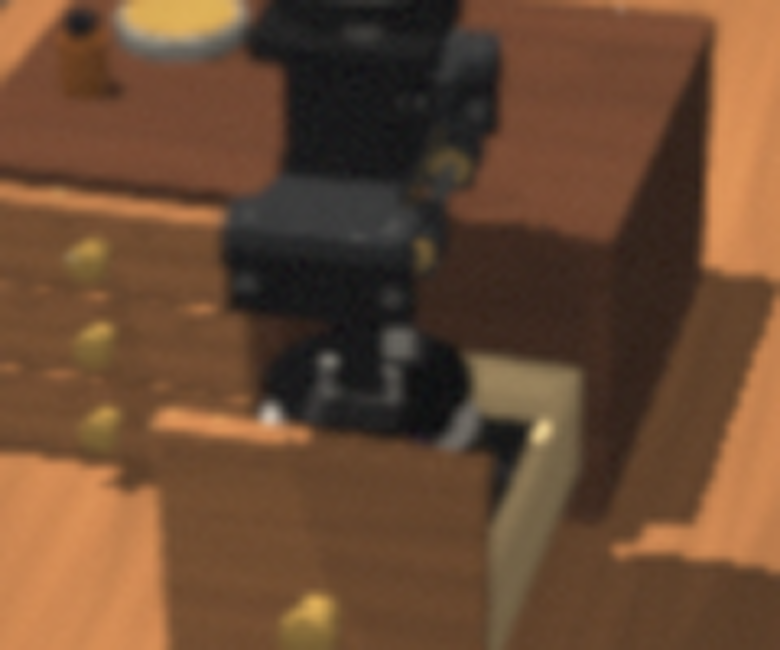

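```bash
python3 - <<'E'
from m import *
s0=cv2.imread("pics/side0.png");s=cv2.imread("pics/side7.png")
for r in (158,160,162,164,166): print("ring0",r,"L",[int(x) for x in s0[r,236:248].max(1)],"R",[int(x) for x in s0[r,266:280].max(1)])
for r in (154,156,158,160,162,164,166): print("cap7",r,"L",[int(x) for x in s[r,236:248].max(1)],"R",[int(x) for x in s[r,266:280].max(1)])
a=np.linspace(0,2*np.pi,361)
for c,r,z in(((.5821,-.1234),.045,.1258),((.5838,-.1236),.046,.106),((.5838,-.1236),.0465,.110)):
    e=proj("side",np.c_[c[0]+r*np.cos(a),c[1]+r*np.sin(a),np.full(361,z)]);i,j=e[:,0].argmin(),e[:,0].argmax();print(e[i],e[j])
E
```

```text
ring0 158 L [106, 99, 87, 71, 60, 61, 80, 142, 210, 228, 227, 216] R [196, 210, 213, 201, 180, 160, 149, 147, 148, 148, 149, 147, 147, 149]
ring0 160 L [114, 110, 94, 75, 75, 119, 172, 207, 212, 178, 135, 94] R [55, 101, 161, 208, 219, 210, 177, 150, 141, 140, 140, 142, 143, 143]
ring0 162 L [122, 115, 97, 85, 128, 194, 220, 214, 164, 95, 40, 26] R [25, 23, 71, 142, 204, 222, 214, 174, 137, 129, 130, 131, 132, 132]
ring0 164 L [170, 160, 148, 146, 177, 212, 218, 195, 137, 77, 51, 46] R [25, 30, 39, 111, 191, 221, 216, 164, 97, 70, 72, 74, 78, 85]
ring0 166 L [198, 197, 198, 200, 201, 202, 201, 198, 191, 184, 185, 185] R [38, 61, 112, 171, 210, 215, 185, 126, 67, 37, 35, 36, 33, 31]
cap7 154 L [107, 99, 82, 70, 62, 57, 49, 39, 30, 29, 29, 26] R [25, 22, 23, 21, 43, 74, 90, 95, 93, 89, 85, 81, 76, 71]
cap7 156 L [113, 104, 87, 73, 57, 43, 29, 29, 27, 26, 30, 29] R [18, 20, 22, 19, 23, 50, 95, 131, 146, 148, 147, 144, 141, 136]
cap7 158 L [110, 103, 88, 70, 49, 35, 26, 27, 28, 27, 28, 23] R [21, 18, 23, 20, 19, 34, 77, 127, 149, 153, 152, 153, 151, 151]
cap7 160 L [117, 112, 98, 75, 56, 41, 30, 25, 27, 28, 27, 39] R [19, 17, 22, 23, 24, 37, 79, 121, 139, 144, 145, 146, 146, 148]
cap7 162 L [125, 119, 100, 86, 109, 132, 106, 61, 31, 32, 36, 48] R [18, 22, 23, 25, 47, 75, 102, 119, 128, 132, 135, 136, 135, 136]
cap7 164 L [176, 165, 152, 150, 182, 205, 175, 124, 82, 62, 57, 57] R [19, 20, 22, 52, 88, 108, 106, 85, 68, 68, 73, 76, 79, 88]
cap7 166 L [204, 204, 203, 205, 207, 206, 201, 192, 181, 181, 174, 141] R [25, 33, 54, 83, 103, 107, 92, 64, 37, 28, 28, 25, 25, 27]
[240.52911293 158.93936732] [273.3276633  158.46485489]
[239.81584044 164.96139781] [273.06205543 164.480748  ]
[239.58832449 163.73915961] [273.25078242 163.25219504]
```

Call:
step_arm([
  [0.003,0,0.06,0,0,0,0],
  [0,0,0.05,0,0,0,0],
  [0,0,0,0,0,0,0],
])

```text
t: 8.85
position: [0.5829, -0.1236, 0.3078]
ee_rot: [2.222, -2.218, -0.0]
wrist_force: [-0.8, -0.9, -0.8]
gripper_width: 0.036
```

```bash
python3 -c "
from h import *
plan((.5825,-.1238,.116),-90)"
```

```text
t 8.85 tcp [ 0.5829 -0.1236  0.3078] tip [ 0.5826 -0.1238  0.1256] x-yaw -89.91 zaxis [-0.0015 -0.0011 -1.    ] F [-0.77 -0.9  -0.75] w 0.036 q [ 0.63  0.32 -0.56  1.69  0.18  1.18 -1.54]
turn shares total [ 0.0005 -0.0003  0.0005]
world d [-0.0004 -0.0002 -0.0096] shares now-axes [0.003 0.005 0.128]  after-turn axes [0.003 0.005 0.128]
```

Call:
step_arm([
  [0,0,0.04,0,0,0,0],
  [0,0,0.03,0,0,0,0],
  [0,0,0,0,0,0,0],
])

```text
t: 9.22
position: [0.5829, -0.1236, 0.3023]
ee_rot: [2.222, -2.219, -0.0]
wrist_force: [-0.5, -0.6, -0.7]
gripper_width: 0.0362
```

```bash
python3 -c "
from h import *
plan((.5825,-.1238,.116),-90)"
```

```text
t 9.22 tcp [ 0.5829 -0.1236  0.3023] tip [ 0.5827 -0.1238  0.1201] x-yaw -89.91 zaxis [-0.0013 -0.0012 -1.    ] F [-0.5  -0.59 -0.73] w 0.0362 q [ 0.63  0.33 -0.56  1.7   0.19  1.17 -1.55]
turn shares total [ 0.0004 -0.0004  0.0005]
world d [-0.0004 -0.0002 -0.0041] shares now-axes [0.003 0.005 0.055]  after-turn axes [0.003 0.006 0.055]
```

No contact on the way down, so the plug has entered the mouth. I continue in small steps until the flange touches.

Call:
step_arm([
  [0,0,0.02,0,0,0,0],
  [0,0,0.02,0,0,0,0],
  [0,0,0,0,0,0,0],
])

```text
t: 9.6
position: [0.583, -0.1236, 0.2993]
ee_rot: [2.222, -2.219, 0.0]
wrist_force: [0.1, 0.2, -0.7]
gripper_width: 0.0363
```

```bash
python3 -c "
from h import *
plan((.5825,-.1238,.116),-90)"
```

```text
t 9.6 tcp [ 0.583  -0.1236  0.2993] tip [ 0.5829 -0.1238  0.1171] x-yaw -89.91 zaxis [-9.0e-04 -1.3e-03 -1.0e+00] F [ 0.06  0.18 -0.72] w 0.0363 q [ 0.63  0.33 -0.56  1.7   0.19  1.16 -1.55]
turn shares total [ 0.0003 -0.0004  0.0005]
world d [-0.0005 -0.0002 -0.0011] shares now-axes [0.002 0.007 0.015]  after-turn axes [0.002 0.007 0.015]
```

Call:
step_arm([
  [0,0,0.02,0,0,0,0],
  [0,0,0,0,0,0,0],
])

```text
t: 9.85
position: [0.5832, -0.1235, 0.2993]
ee_rot: [2.222, -2.219, 0.002]
wrist_force: [-0.8, -0.0, -0.8]
gripper_width: 0.0359
```

Call:
step_arm([
  [0,0,0.02,0,0,0,0],
  [0,0,0,0,0,0,0],
])

```text
t: 10.1
position: [0.5834, -0.1235, 0.2992]
ee_rot: [2.222, -2.219, 0.003]
wrist_force: [-1.1, -0.5, 0.7]
gripper_width: 0.0362
```

Call:
step_arm([
  [0,0,0.05,0,0,0,0],
  [0,0,0.03,0,0,0,0],
])

```text
t: 10.35
position: [0.5836, -0.1231, 0.2988]
ee_rot: [2.221, -2.218, 0.006]
wrist_force: [-6.6, 1.2, 13.2]
gripper_width: 0.0366
```

```bash
python3 -c "
from h import *
plan((.5825,-.1238,.116),-90)"
```

```text
t 10.35 tcp [ 0.5836 -0.1231  0.2988] tip [ 0.5837 -0.124   0.1166] x-yaw -89.93 zaxis [ 7.0e-04 -4.7e-03 -1.0e+00] F [-6.56  1.19 13.16] w 0.0366 q [ 0.63  0.33 -0.56  1.7   0.19  1.16 -1.55]
turn shares total [-0.0002 -0.0015  0.0004]
world d [-0.0011 -0.0007 -0.0006] shares now-axes [0.009 0.015 0.008]  after-turn axes [0.009 0.015 0.008]
```

Firm contact (13 N) at tip z 0.1166, against 0.1168 expected for home. I relax and open partly, so the finger backs stay clear of the drawer front.

Call:
step_arm([
  [0,0,0,0,0.0,0,0],
  [0,0,0,0,0,0,0.75],
  [0,0,0,0,0,0,0.75],
  [0,0,0,0,0,0,0.75],
  [0,0,0,0,0,0,0.75],
])

```text
t: 10.98
position: [0.5836, -0.1233, 0.298]
ee_rot: [2.221, -2.218, 0.006]
wrist_force: [0.1, 0.1, 0.7]
gripper_width: 0.0633
```

```bash
python3 -c "
from h import *
plan((.5835,-.1238,.1166),-90)
s=snap('side','side8')
crop(s,200,100,320,200,'sc8',6.5)"
```

```text
t 10.97 tcp [ 0.5836 -0.1233  0.298 ] tip [ 0.5837 -0.1241  0.1158] x-yaw -89.94 zaxis [ 7.0e-04 -4.7e-03 -1.0e+00] F [0.11 0.08 0.69] w 0.0633 q [ 0.63  0.33 -0.56  1.7   0.19  1.16 -1.55]
turn shares total [-0.0002 -0.0015  0.0004]
world d [-0.0001 -0.0005  0.0008] shares now-axes [ 0.007  0.001 -0.01 ]  after-turn axes [ 0.007  0.001 -0.01 ]
```

View pics/sc8.png

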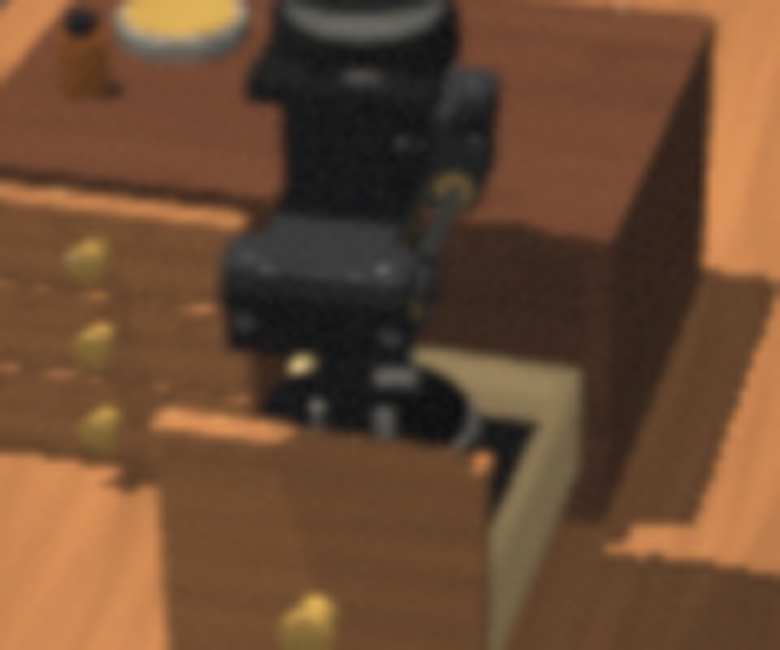

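Call:
step_arm([
  [0,0,-0.15,0,0.0,0,0.75],
  [0,0,-0.4,0,0,0,0.75],
  [0,0,-0.5,0,0,0,0.75],
  [0,0,-0.4,0,0,0,0.75],
  [0,0,0,0,0,0,0.75],
])

```text
t: 11.65
position: [0.5836, -0.1224, 0.4122]
ee_rot: [2.222, -2.218, 0.007]
wrist_force: [-1.0, -0.7, -0.6]
gripper_width: 0.0652
```

```bash
python3 -c "
from h import *
plan((.5835,.03,.2),-90)
s=snap('side','side9')
crop(s,200,100,320,200,'sc9',6.5)"
```

```text
t 11.65 tcp [ 0.5836 -0.1224  0.4122] tip [ 0.584  -0.1232  0.23  ] x-yaw -89.89 zaxis [ 0.0021 -0.0043 -1.    ] F [-0.98 -0.68 -0.61] w 0.0652 q [ 0.64  0.25 -0.57  1.57  0.14  1.37 -1.51]
turn shares total [-0.0007 -0.0014  0.0006]
world d [-1.000e-04  1.524e-01 -3.000e-02] shares now-axes [-2.033e+00 -1.000e-03  3.920e-01]  after-turn axes [-2.032e+00  2.000e-03  4.000e-01]
```

View pics/sc9.png

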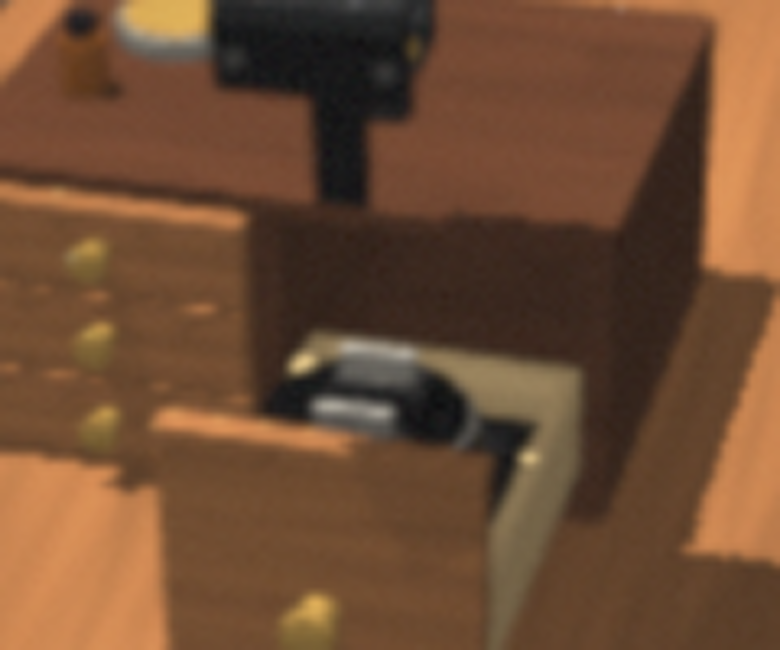

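Call:
step_arm([
  [-0.5,0,0,0,0,0,0.75],
  [-0.6,0,0,0,0,0,0.4],
  [-0.5,0,0,0,0,0,0],
  [-0.4,0,0,0,0,0,0],
  [-0.2,0,0,0,0,0,0],
  [0,0,0,0,0,0,0],
], squeeze=10)

```text
t: 12.45
position: [0.5813, 0.0448, 0.4023]
ee_rot: [2.212, -2.215, -0.009]
wrist_force: [-0.4, 0.4, -1.3]
gripper_width: 0.0231
```

```bash
python3 -c "
from h import *
plan((.5835,.02,.12),-90)
s=snap('side','side10');t=snap('top','top10')
crop(s,200,100,320,200,'sc10',6.5);crop(t,220,130,350,230,'tc10',6)"
```

```text
t 12.45 tcp [0.5813 0.0448 0.4023] tip [0.5791 0.0442 0.2201] x-yaw -90.07 zaxis [-0.0118 -0.0038 -0.9999] F [-0.37  0.41 -1.26] w 0.0231 q [ 0.45  0.24 -0.67  1.6   0.15  1.36 -1.81]
turn shares total [ 0.0038 -0.0012 -0.0004]
world d [ 0.0022 -0.0248 -0.1001] shares now-axes [ 0.326 -0.046  1.335]  after-turn axes [ 0.331 -0.03   1.334]
```

View pics/sc10.png

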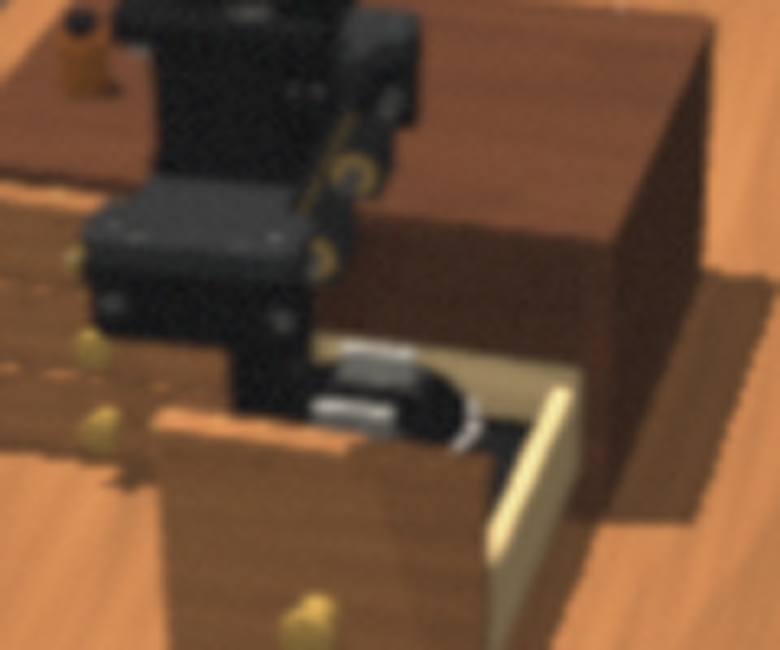

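View pics/tc10.png

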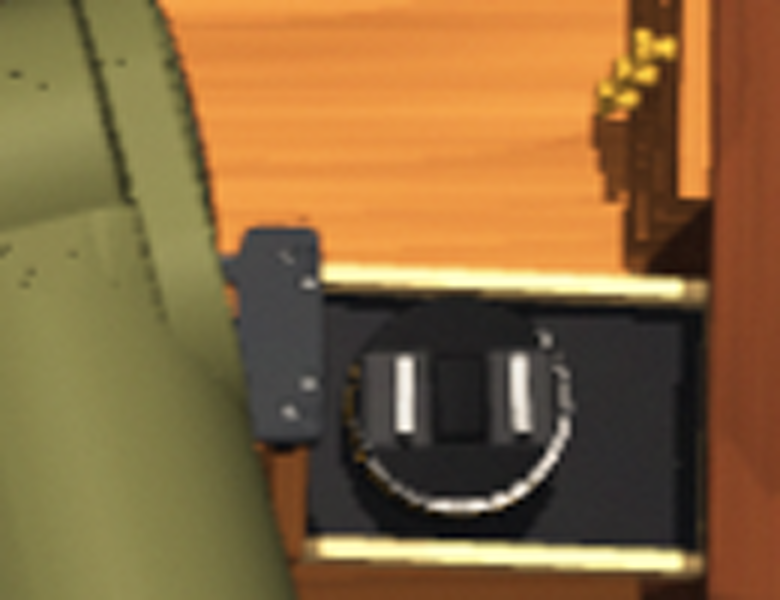

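The cap is in the lens mouth: grip tops at about (287.5,196) and (307,195.5) in the top view, with a thin white crescent of rim at the lower right. I measure its position.

```bash
python3 - <<'E'
from m import *
t=cv2.imread("pics/top10.png");s=cv2.imread("pics/side10.png")
a,_=cents(t,(281,186,313,206),150,255,sat=40)
b,_=cents(s,(245,148,268,168),120,255,sat=50)
for o in a+b: print(o)
A=sorted([o[0] for o in a if o[2].max()<20 and o[2].max()>8],key=lambda p:p[0]);B=sorted([o[0] for o in b],key=lambda p:-p[1])
P=[tri(x,y) for x,y in zip(A,B)]
for p in P: print(p)
p=plane("top",A,.126);print("top@.126",p,"mid",p.mean(0),"sep",np.linalg.norm(p[0]-p[1]))
p=plane("side",B,.126);print("side@.126",p,"mid",p.mean(0))
h=np.array
E
```

```text
(array([306.20110701, 194.98708487]), np.float64(33.875), array([12.5690918 ,  2.84201765]), 87.27368927001953)
(array([287.11247681, 195.2627551 ]), np.float64(33.6875), array([12.25,  2.75]), 90.0)
(array([257.82537221, 153.74596774]), np.float64(25.1875), array([10.90511513,  2.53992534]), 6.340191841125488)
(array([253.7325419 , 162.49162011]), np.float64(22.375), array([11.56685257,  2.28629589]), 6.911227226257324)
(array([ 0.58484102, -0.0981276 ,  0.12777923]), np.float64(0.00038467009704253724))
(array([ 0.58495965, -0.14608481,  0.12731919]), np.float64(0.00032076903526049975))
top@.126 [[ 0.5848772  -0.09833754  0.126     ]
 [ 0.58528766 -0.14624684  0.126     ]] mid [ 0.58508243 -0.12229219  0.126     ] sep 0.04791106012887995
side@.126 [[ 0.58573267 -0.10091206  0.126     ]
 [ 0.58531097 -0.14823946  0.126     ]] mid [ 0.58552182 -0.12457576  0.126     ]
```

Call:
step_arm([
  [0.15,-0.03,0.3,0.003,-0.001,0,0],
  [0.1,0,0.5,0,0,0,0],
  [0,0,0.4,0,0,0,0],
  [0,0,0.1,0,0,0,0],
  [0,0,0,0,0,0,0],
])

```text
t: 13.18
position: [0.5849, 0.0138, 0.3032]
ee_rot: [2.2, -2.238, 0.006]
wrist_force: [-0.3, -0.1, 1.5]
gripper_width: 0.0007
```

```bash
python3 -c "
from h import *
plan((.5835,-.03,.115),-90)
s=snap('side','side11')
crop(s,200,100,320,200,'sc11',6.5)"
```

```text
t 13.18 tcp [0.5849 0.0138 0.3032] tip [0.5849 0.0128 0.121 ] x-yaw -90.99 zaxis [ 3.0e-04 -5.4e-03 -1.0e+00] F [-0.29 -0.12  1.51] w 0.0007 q [ 0.46  0.32 -0.63  1.72  0.21  1.17 -1.81]
turn shares total [-0.0001 -0.0017 -0.0055]
world d [-0.0014 -0.0438 -0.006 ] shares now-axes [0.584 0.008 0.083]  after-turn axes [0.584 0.018 0.08 ]
```

View pics/sc11.png

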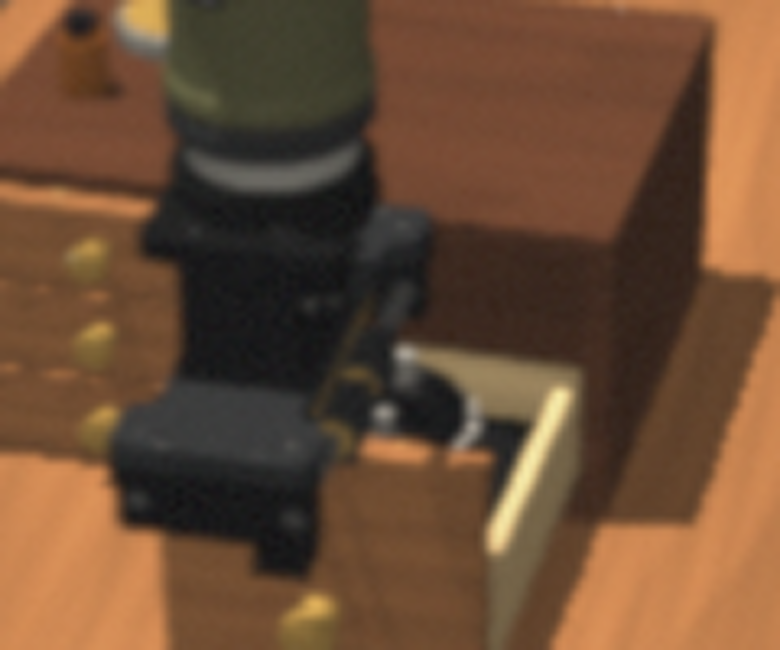

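Call:
step_arm([
  [0.2,0.01,0.05,0,-0.002,-0.005,0],
  [0.2,0,0.03,0,0,0,0],
  [0.12,0,0,0,0,0,0],
  [0.1,0,0,0,0,0,0],
])

```text
t: 13.72
position: [0.5857, -0.0337, 0.3022]
ee_rot: [-2.216, 2.218, -0.009]
wrist_force: [-0.1, -0.1, 0.0]
gripper_width: 0.0004
```

```bash
python3 -c "
from h import *
plan((.5835,-.19,.115),-90)
print(plane('top',[[339,200],[339,230]],.152), plane('top',[[337,170]],.106))"
```

```text
t 13.72 tcp [ 0.5857 -0.0337  0.3022] tip [ 0.5873 -0.0336  0.12  ] x-yaw -90.03 zaxis [ 8.6e-03  2.0e-04 -1.0e+00] F [-0.15 -0.09  0.03] w 0.0004 q [ 0.53  0.31 -0.61  1.73  0.2   1.15 -1.71]
turn shares total [-0.0027  0.0001 -0.0002]
world d [-0.0022 -0.1563 -0.005 ] shares now-axes [2.085 0.029 0.066]  after-turn axes [2.085 0.029 0.067]
[[ 0.56910843 -0.22297273  0.152     ]
 [ 0.49571245 -0.22068272  0.152     ]] [[ 0.65213401 -0.23017669  0.106     ]]
```

Call:
step_arm([
  [0.12,0.01,0.03,-0.002,0,0,0],
  [0.15,0,0.01,0,0,0,0],
  [0.15,0,0,0,0,0,0],
  [0.15,0,0,0,0,0,0],
])

```text
t: 14.22
position: [0.585, -0.075, 0.3001]
ee_rot: [-2.222, 2.214, 0.003]
wrist_force: [-1.4, 3.3, 2.3]
gripper_width: 0.0004
```

```bash
python3 -c "
from h import *
plan((.5835,-.19,.115),-90)
s=snap('side','side12')
crop(s,200,100,320,200,'sc12',6.5)"
```

```text
t 14.22 tcp [ 0.585  -0.075   0.3001] tip [ 0.5853 -0.0742  0.1179] x-yaw -89.81 zaxis [ 0.002   0.0048 -1.    ] F [-1.44  3.26  2.34] w 0.0004 q [ 0.59  0.32 -0.59  1.72  0.19  1.16 -1.63]
turn shares total [-0.0006  0.0015  0.0011]
world d [-0.0015 -0.115  -0.0029] shares now-axes [1.533 0.025 0.032]  after-turn axes [1.533 0.02  0.039]
```

View pics/sc12.png

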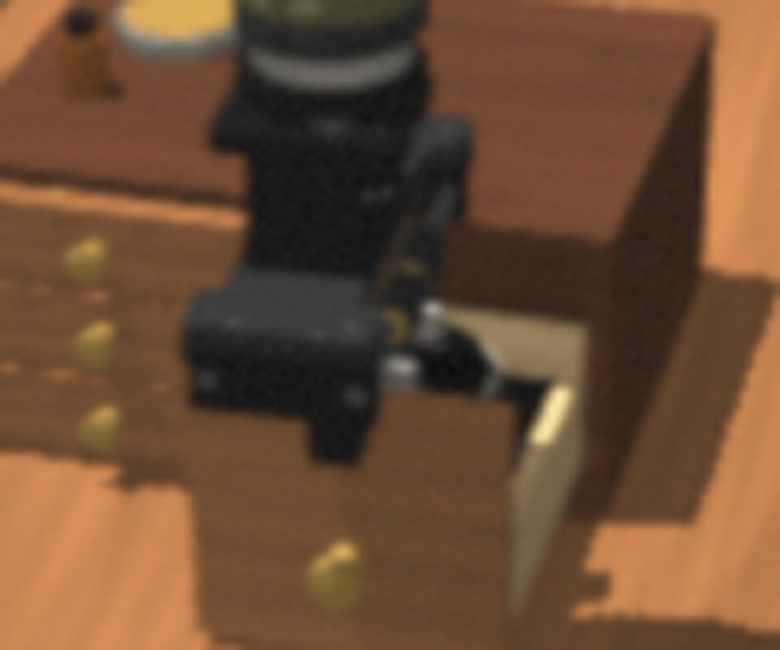

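The drawer is moving at about 3 N and the finger is on the front above the knob. I keep pushing.

Call:
step_arm([
  [0.15,0.01,0.01,0,0.001,0.001,0],
  [0.17,0.01,0,0,0,0,0],
  [0.17,0,0,0,0,0,0],
  [0.17,0,0,0,0,0,0],
  [0.17,0,0,0,0,0,0],
  [0.17,0,0,0,0,0,0],
])

```text
t: 15.02
position: [0.5828, -0.156, 0.2987]
ee_rot: [-2.219, 2.222, 0.002]
wrist_force: [-2.1, 3.5, 2.5]
gripper_width: 0.0006
```

```bash
python3 -c "
from h import *
plan((.5835,-.19,.115),-90)
s=snap('side','side13')
crop(s,200,100,320,200,'sc13',6.5)"
```

```text
t 15.03 tcp [ 0.5828 -0.156   0.2987] tip [ 0.5828 -0.1557  0.1165] x-yaw -90.08 zaxis [ 1.0e-04  1.6e-03 -1.0e+00] F [-2.12  3.49  2.54] w 0.0006 q [ 0.68  0.35 -0.55  1.69  0.19  1.17 -1.5 ]
turn shares total [-0.      0.0005 -0.0004]
world d [ 0.0007 -0.034  -0.0015] shares now-axes [ 0.454 -0.01   0.019]  after-turn axes [ 0.454 -0.009  0.02 ]
```

View pics/sc13.png

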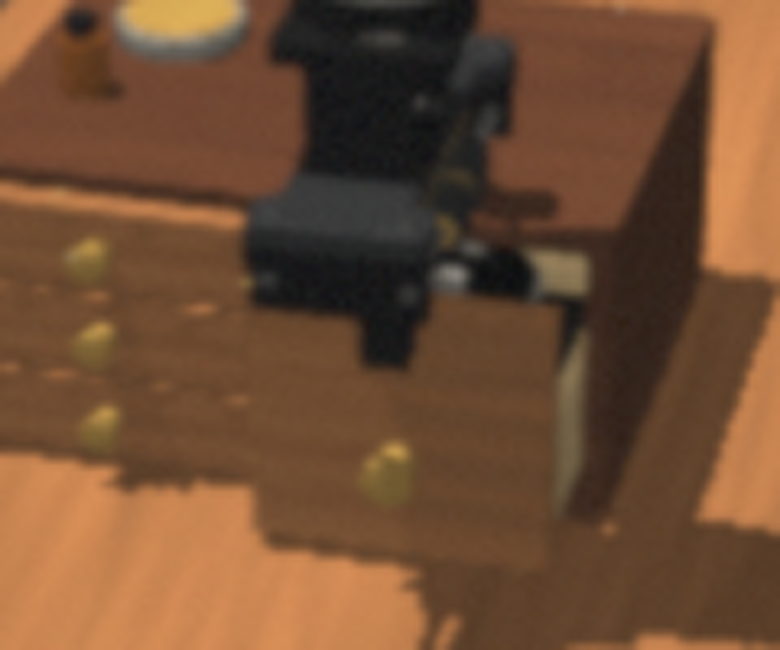

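Call:
step_arm([
  [0.15,0,0,0,0,0,0],
  [0.15,0,0,0,0,0,0],
  [0.1,0,0,0,0,0,0],
])

```text
t: 15.45
position: [0.5825, -0.1897, 0.2981]
ee_rot: [-2.217, 2.225, 0.002]
wrist_force: [-2.2, 2.8, 1.5]
gripper_width: 0.0006
```

Call:
step_arm([
  [0.08,0,0,0,0,0,0],
  [0.08,0,0,0,0,0,0],
])

```text
t: 15.7
position: [0.5824, -0.1995, 0.298]
ee_rot: [-2.217, 2.221, 0.01]
wrist_force: [-4.4, 15.5, 5.6]
gripper_width: 0.0007
```

Call:
step_arm([
  [0.06,0,0,0,0,0,0],
  [0.06,0,0,0,0,0,0],
])

```text
t: 15.95
position: [0.5829, -0.2012, 0.298]
ee_rot: [-2.219, 2.21, 0.026]
wrist_force: [-3.0, 9.4, 5.6]
gripper_width: 0.0007
```

```bash
python3 -c "
from h import *
plan((.5835,-.12,.16),-90)
s=snap('side','side14')
crop(s,200,80,320,180,'sc14',6.5)"
```

```text
t 15.95 tcp [ 0.5829 -0.2012  0.298 ] tip [ 0.582  -0.1978  0.1158] x-yaw -89.76 zaxis [-0.0051  0.0188 -0.9998] F [-3.01  9.39  5.57] w 0.0007 q [ 0.73  0.38 -0.53  1.65  0.18  1.18 -1.41]
turn shares total [0.0016 0.006  0.0014]
world d [0.0006 0.0812 0.0442] shares now-axes [-1.093 -0.01  -0.569]  after-turn axes [-1.082 -0.008 -0.589]
```

View pics/sc14.png

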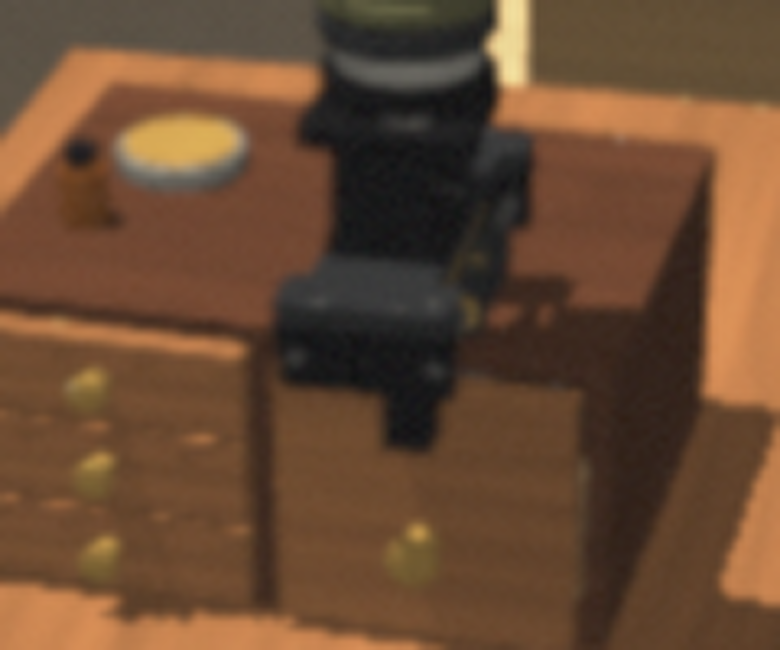

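Call:
step_arm([
  [-0.2,0,0,0,0.002,0,0],
  [-0.4,0,0,0,0.002,0,0],
  [-0.6,0,0,0,0,0,0],
  [-0.6,0,-0.3,0,0,0,0],
  [-0.6,0,-0.5,0,0,0,0],
  [-0.6,0,-0.3,0,0,0,0],
  [0,0,0,0,0,0,0],
])

```text
t: 16.88
position: [0.5836, 0.0284, 0.3839]
ee_rot: [-2.223, 2.216, -0.01]
wrist_force: [0.4, 0.1, -0.6]
gripper_width: 0.0006
```

```bash
python3 -c "
from h import *
plan((.5835,-.12,.16),-90)
s=snap('side','side15');t=snap('top','top15')
crop(s,200,80,320,180,'sc15',6.5);crop(t,250,120,380,220,'tc15',6)"
```

```text
t 16.88 tcp [0.5836 0.0284 0.3839] tip [0.5848 0.0279 0.2017] x-yaw -89.83 zaxis [ 0.0062 -0.0028 -1.    ] F [ 0.42  0.08 -0.58] w 0.0006 q [ 0.47  0.25 -0.66  1.63  0.16  1.31 -1.78]
turn shares total [-0.002  -0.0009  0.0009]
world d [-1.000e-04 -1.484e-01 -4.170e-02] shares now-axes [1.977 0.011 0.561]  after-turn axes [1.979 0.002 0.556]
```

View pics/sc15.png

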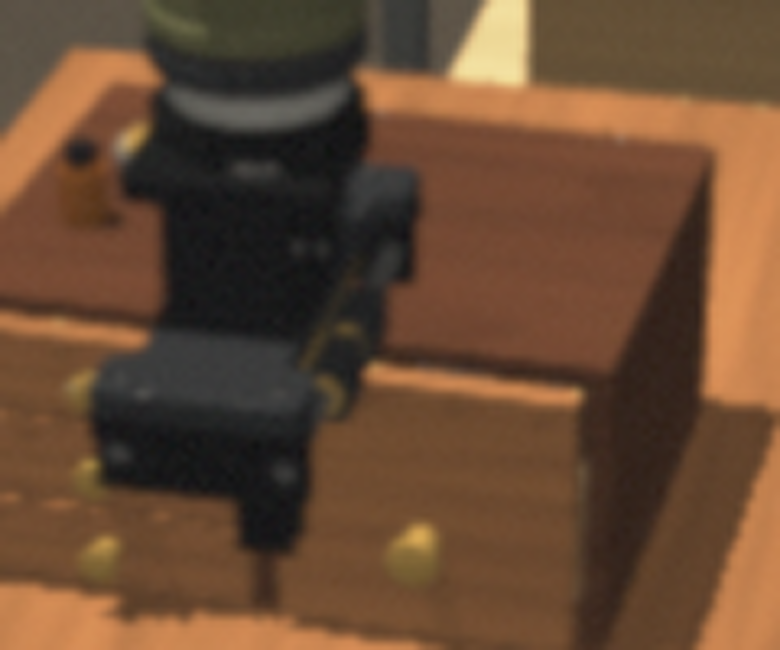

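View pics/tc15.png

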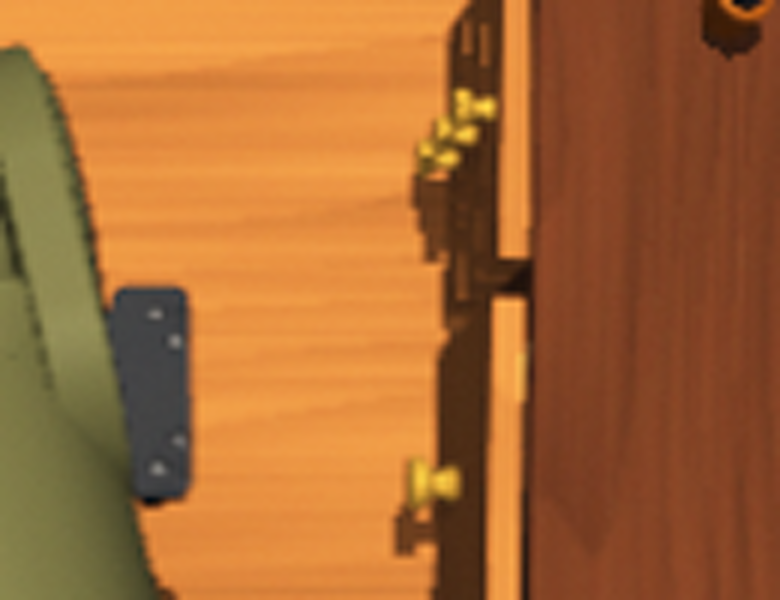

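```bash
python3 - <<'E'
from m import *
t=cv2.imread("pics/top15.png")
for r in (180,190,197,204,210):
    print(r,[tuple(int(v) for v in t[r,c]) for c in range(326,342)])
E
```

```text
180 [(21, 44, 76), (22, 46, 77), (22, 44, 77), (20, 44, 76), (21, 43, 75), (30, 63, 112), (63, 140, 227), (77, 167, 245), (73, 161, 243), (75, 162, 244), (81, 180, 243), (58, 125, 181), (27, 46, 79), (33, 61, 118), (38, 68, 134), (35, 66, 130)]
190 [(22, 45, 76), (21, 44, 76), (22, 44, 76), (22, 43, 75), (22, 43, 74), (35, 77, 134), (61, 135, 223), (70, 152, 237), (68, 149, 235), (68, 148, 234), (56, 120, 202), (30, 59, 104), (27, 45, 86), (35, 60, 119), (38, 64, 127), (35, 64, 125)]
197 [(23, 54, 88), (23, 46, 78), (20, 43, 76), (20, 43, 75), (22, 43, 74), (47, 102, 178), (66, 145, 232), (70, 152, 237), (69, 150, 237), (68, 150, 237), (55, 118, 201), (31, 57, 102), (28, 47, 91), (33, 59, 120), (33, 60, 122), (33, 60, 119)]
204 [(22, 43, 75), (23, 44, 77), (21, 41, 74), (20, 44, 75), (20, 39, 69), (47, 108, 187), (68, 149, 236), (69, 151, 238), (69, 151, 238), (70, 154, 239), (50, 106, 182), (20, 36, 62), (28, 52, 100), (37, 67, 128), (38, 67, 131), (38, 67, 130)]
210 [(22, 45, 77), (21, 44, 77), (21, 44, 76), (22, 44, 75), (21, 41, 71), (52, 118, 204), (71, 155, 240), (70, 154, 239), (70, 156, 239), (72, 159, 242), (49, 105, 184), (19, 29, 50), (30, 50, 100), (38, 67, 132), (37, 68, 132), (35, 66, 131)]
```

```bash
python3 - <<'E'
from m import *
t=cv2.imread("pics/top0.png")
for r in(180,210): print([int(v) for v in t[r,258:274].max(1)], [int(v) for v in cv2.imread("pics/top10.png")[r,258:274].max(1)])
print("shut face",plane("top",[[330.9,197],[330.9,204]],.14),"unit",plane("top",[[337.8,197],[337.8,204]],.152))
s=cv2.imread("pics/side15.png");t=cv2.imread("pics/top15.png")
print("knob tri", tri([319.5,199.8],[264.5,165]), "predicted knob px if shut (y face -.2075)", proj("top",[[.584,-.1855,.058]]))
for n in("tin","loupe"):pass
d=cv2.absdiff(cv2.imread("pics/top0.png"),t).max(2)
crop(t,70,130,250,280,"tc16",4)
E
```

```text
[235, 235, 235, 236, 236, 228, 166, 76, 184, 243, 244, 244, 244, 223, 102, 28] [156, 125, 73, 73, 72, 72, 72, 72, 71, 72, 71, 71, 71, 71, 70, 55]
[144, 184, 221, 221, 206, 150, 74, 184, 241, 239, 240, 243, 222, 95, 49, 50] [98, 92, 87, 82, 74, 63, 60, 93, 121, 119, 121, 123, 107, 63, 52, 53]
shut face [[ 0.57811023 -0.20556609  0.14      ]
 [ 0.56068369 -0.20504698  0.14      ]] unit [[ 0.57652873 -0.22024474  0.152     ]
 [ 0.55927689 -0.21969899  0.152     ]]
knob tri (array([ 0.57800407, -0.19023379,  0.06444391]), np.float64(0.004348636544980072)) predicted knob px if shut (y face -.2075) [[317.40113253 198.65854946]]
```

View pics/tc16.png

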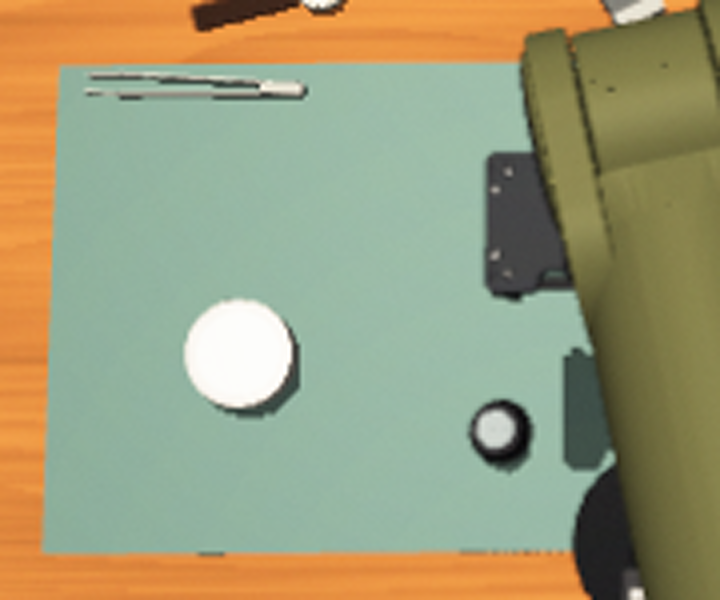

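The tin, loupe and tweezers have not moved. The drawer front stands 14.7 mm proud of the unit against 14 mm nominal when shut, and it stalled under 15 N. The arm is clear, so I hand in.

```bash
python3 -c "
from h import *
print(telemetry.sense()['t'],telemetry.sense()['joint_vel'].round(3)); print(ctrl.finish_job())"
```

```text
16.975 [0.026 0.017 0.035 0.018 0.001 0.007 0.003]
the job is handed in; nothing more can be done
None
```

I pinched the middle-sized cap off the mat, lowered it into the lens rim, let it go, and pushed the drawer shut. I handed the job in at about 17 s of the 54 s; no verdict came back.

- **Cap seating:** The flange met the rim with firm contact (13 N) at the expected height. After I let go, the two views put the grip tops 47.9 mm apart, against 48 mm when free, so the tabs have sprung out. Both tops measured the same height to within 0.5 mm, so the cap is level, and the cap sat 1–2 mm off the rim's centre.
- **Drawer:** It moved at about 3 N and then stalled at up to 15 N. After I backed off, its front measured 14.7 mm proud of the unit, against 14 mm when shut. I could not look at the cap again once it was inside the closed drawer.
- **Bystanders:** In the last picture the tin, loupe and tweezers look to be where they started; I judged this by eye. Nothing came near the front glass, and the arm was clear of everything at hand-in.
- **Disagreements:** The two views put the rim at about 110–111 mm rather than 106 mm, and measured heights elsewhere came out about 2 mm high. I took this as calibration error, and the contact height agreed with the text's value. The y position of the seated cap differed by 2.3 mm between the views. The two-view check of the drawer knob missed by 4 mm, so I did not rely on it.

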